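Pack up the shakuhachi finishing corner

TASK

Pack up the finishing corner in this order: hang the iron scraper by its eye on the left peg of the sloping tool board (left as seen from the robot), then hang the brass caliper by its eye on the right peg, each hanging down the board from its peg. Next put the solid bamboo node plug into the empty bay of the half-open drawer, and last push the drawer fully shut. Leave the three bone inlays in their own bay, and all the other things where they are.

Things in the scene. Friction and masses are not known exactly. Their poses are not given: they have to be found in the camera images.
- scraper: Blackened iron scraper lying flat, 171 mm long. Origin: underside, under the grip; x points along it to the eye, z up. Bar handle 80 long (x -32 to +47), 22 wide (y), 14 thick; at x -50 to -82 a flat blade 56 wide, 4 thick; at the +x end a round ring eye. Mass about 130 g, balances near the origin. Good grip: across the handle at x = +5.
- scraper_eye (a point): Centre of the scraper's ring eye: 72 mm along +x from its origin, 3 mm above the underside. Hole 20 mm, ring 34 mm outside, 6 thick; the hole's axis is the scraper's z.
- caliper: Brass sliding caliper lying flat, 166 mm long. Origin: underside, on the beam; x points along the beam to the eye, z up. Beam 18 wide, 8 thick, x -65 to +57; slide block 26 wide, 12 thick, with a thumb screw to 17 high, at x -47 to -21; two jaws at x -77 to -38 point to -y as far as y = -36. Mass about 120 g. Good grip: across the bare beam at x = +8.
- caliper_eye (a point): Centre of the caliper's ring eye: 72 mm along +x from its origin, 3 mm above the underside. Hole 20 mm, ring 34 mm outside, 6 thick; the hole's axis is the caliper's z.
- peg_left: Left (seen from the robot) of two equal dark pegs on a sloping pale wooden tool board, fixed, 250 mm along the slope by 240 wide, rising away from the robot at 35 degrees. Origin: the peg's foot on the board's face, 131 mm above the table, 205 mm up the slope from the lower edge; z along the peg (square to the face), x up the slope, y left. Peg 9 mm thick, 40 long, last 7 mm tapering to 4.
- peg_right: The right peg of the same board, 110 mm to the right of the left one; same size and axes.
- plug: Solid bamboo node plug, a closed cylinder 29 mm thick with a ridge of 33 mm at mid-height, 36 mm high, standing. Origin: centre of its underside, z up.
- bench: Low chest of pale cypress, 220 deep (x) by 240 wide (y) by 80 mm high, fixed, with one drawer that slides out at its front (towards -x, the robot). Origin: centre of its underside; x from front to back, y to the left seen from the robot.
- bench_drawer0 (a joint): The drawer's slide: 0 m fully shut, grows as it is drawn out towards the robot; about 0.09 to 0.115 at the start.
- bench_drawer0_handle (a point): Grip point of the round wooden knob in the middle of the drawer's front, 44 mm above the table: 35 mm out from the front panel. The knob is 28 mm thick and its end is 43 mm out; axes as the chest. The front panel is 53 mm high, 234 wide, 15 thick.
- empty_bay (a point): Point on the floor of the drawer's empty left bay (22 mm above the table), moving with the drawer: 42.5 mm behind the inside of its front, half way across. The bay is 116 mm wide (y), 175 long (x), its walls 36 mm high (30 at the divider); axes as the chest. The back part lies under the chest's top, whose underside is 46 mm above the drawer's floor.
- inlay_bay (a point): Point on the floor of the drawer's right bay, 76 mm wide, in which three bone inlays lie: 42.5 mm behind the inside of the front, half way across.
- inlay0: Cream bone mouthpiece inlay, 24 by 14 by 8 mm, loose in the right bay of the drawer; stays in that bay. Origin: centre of its underside.
- inlay1: Cream bone mouthpiece inlay, 24 by 14 by 8 mm, loose in the right bay of the drawer; stays in that bay. Origin: centre of its underside.
- inlay2: Cream bone mouthpiece inlay, 24 by 14 by 8 mm, loose in the right bay of the drawer; stays in that bay. Origin: centre of its underside.
- block: Bystander: hinoki sanding block with cork sole, 55 by 90 by 30 mm, on the chest. Origin: centre of its underside.
- tin: Bystander: round closed wax tin, 54 mm across, 34 high, on the chest. Origin: centre of its underside.
- offcut: Bystander: hollow bamboo ring offcut, 38 mm across with a 28 mm bore, 28 high, standing on the table near the plug. Origin: centre of its underside.
- brush: Bystander: dust brush, 170 mm long, lying on the table. Origin: underside, middle.
Mind the look-alikes: they are no part of the job. Leave any green or turquoise look-alike of the plug alone.

How it is judged:
On the way, in this order (a step that is already met when the one before it is completed fails the run):
1. the scraper hangs by its eye on the left peg, let go (x of scraper_eye in the frame of peg_left between -0.01 and 0.01 m and y of scraper_eye in the frame of peg_left between -0.01 and 0.01 m and z of scraper_eye in the frame of peg_left between -0.002 and 0.025 m and z of scraper in the frame of peg_left between -0.006 and 0.025 m and x of scraper in the frame of peg_left below -0.045 m and contact force between the fingers and scraper below 0.2 N), for 0.2 s.
2. the caliper hangs by its eye on the right peg, let go (x of caliper_eye in the frame of peg_right between -0.01 and 0.01 m and y of caliper_eye in the frame of peg_right between -0.01 and 0.01 m and z of caliper_eye in the frame of peg_right between -0.002 and 0.025 m and z of caliper in the frame of peg_right between -0.006 and 0.025 m and x of caliper in the frame of peg_right below -0.045 m and contact force between the fingers and caliper below 0.2 N), for 0.2 s.
3. the plug is in the empty bay of the drawer, let go (x of plug in the frame of empty_bay between -0.045 and 0.137 m and y of plug in the frame of empty_bay between -0.058 and 0.058 m and z of plug in the frame of empty_bay between -0.004 and 0.025 m and contact force between the fingers and plug below 0.2 N), for 0.2 s.
4. the drawer is shut (value of joint bench_drawer0 below 0.006 m), for 0.2 s.
At the end, for the whole second after the job is handed in: Each tool's eye is round its peg (within 10 mm of the axis, under 25 mm up it), the tool lying down the slope within 25 mm of the face; the plug and the three inlays on the floor of their own bays; the drawer within 6 mm of shut; tools and plug at rest (x of scraper_eye in the frame of peg_left between -0.01 and 0.01 m and y of scraper_eye in the frame of peg_left between -0.01 and 0.01 m and z of scraper_eye in the frame of peg_left between -0.002 and 0.025 m and z of scraper in the frame of peg_left between -0.006 and 0.025 m and x of scraper in the frame of peg_left below -0.045 m and x of caliper_eye in the frame of peg_right between -0.01 and 0.01 m and y of caliper_eye in the frame of peg_right between -0.01 and 0.01 m and z of caliper_eye in the frame of peg_right between -0.002 and 0.025 m and z of caliper in the frame of peg_right between -0.006 and 0.025 m and x of caliper in the frame of peg_right below -0.045 m and x of plug in the frame of empty_bay between -0.045 and 0.137 m and y of plug in the frame of empty_bay between -0.058 and 0.058 m and z of plug in the frame of empty_bay between -0.004 and 0.025 m and x of inlay0 in the frame of inlay_bay between -0.045 and 0.137 m and y of inlay0 in the frame of inlay_bay between -0.04 and 0.04 m and z of inlay0 in the frame of inlay_bay between -0.004 and 0.025 m and x of inlay1 in the frame of inlay_bay between -0.045 and 0.137 m and y of inlay1 in the frame of inlay_bay between -0.04 and 0.04 m and z of inlay1 in the frame of inlay_bay between -0.004 and 0.025 m and x of inlay2 in the frame of inlay_bay between -0.045 and 0.137 m and y of inlay2 in the frame of inlay_bay between -0.04 and 0.04 m and z of inlay2 in the frame of inlay_bay between -0.004 and 0.025 m and value of joint bench_drawer0 below 0.006 m and linear speed of each of scraper, caliper, plug below 0.03 m/s); the robot touches nothing.
It fails at once if the block is moved more than 30 mm (distance of block from where it was at the start of the episode above 0.03 m).
It fails at once if the tin is moved more than 30 mm (distance of tin from where it was at the start of the episode above 0.03 m).
It fails at once if the offcut is moved more than 30 mm (distance of offcut from where it was at the start of the episode above 0.03 m).
It fails at once if the brush is moved more than 30 mm (distance of brush from where it was at the start of the episode above 0.03 m).
It also fails if it takes over 72 s, if anything falls off the work surface, if the arm or the gripper's body presses on something with over 40 N, if the wrist force passes 120 N, or if a joint passes its speed limit or range.

ROBOT

A 6-joint arm with a two-finger parallel gripper is mounted at the origin on the work surface. World frame = base frame: x ahead of the robot, y to its left, z up, the work surface at z = 0. Lengths are in m, angles in rad, forces in N, time in s.
With the tool pointing down it reaches from about 0.35 to 0.775 m from the base axis. Payload 5.5 kg.
Tool frame: the origin (TCP) lies at the very end of the fingers, on their centre line; the grasp point (between the pads) lies 19 mm behind it; z points along the fingers, y is the line along which they close (so a half turn about z gives the same grasp; the last joint's range is limited). The gripper opens to 85 mm and grips with 20 to 120 N. Pads are 22 mm wide; open, the fingers measure 114 mm over their backs; the gripper's body (76 mm by 85 mm) begins 54 mm behind the grasp point. The pads swing forward as they close: fully open they stand 13 mm farther back than shut.
Start: joints at [-1.404, 0.313, 0.046, 1.304, 0, 1.431], TCP at [0.174, -0.548, 0.231] pointing down, gripper open.
Joint ranges: [-2.76, 2.76], [-0.86, 1.69], [-1.03, 1.26], [-2.2, 2.34], [-1.47, 1.5], [-3.14, 3.14]. Speed limits (rad/s): [2.57, 2.57, 3.14, 3.14, 3.14, 3.14].

INTERFACE

Orientations are given as a unit quaternion [w, x, y, z].
In Python, from workcell import env, imaging, ticket gives the robot as it stands. The module is installed in compiled form; this text tells all that it offers.
- The arm moves only by the tool apply_moves, never from a script. Its argument "rows" is a list of rows, each an object with "xyz": the shift along the tool's x, y, z in mm, a list of three; "turn": the turn, a rotation vector about the tool's x, y, z in rad, a list of three; "grip": the opening, from 0 (shut) to 1 (fully open). A call has 1 to 12 rows; each row is the pose to reach, as a shift and turn from the pose commanded when the call began, along the tool's axes at that moment; what a row does not reach only later rows make up. A row lasts 1/12 s, in which the tool goes at most 41.7 mm and 7.16 degrees, less where a joint would pass 70% of its speed; a pose out of reach is approached as far as the arm can. A call with a gripper value outside its range is refused whole. The fingers move at their own pace and stop on an object; "force" is the grip in N (left out, the last holds). Time passes only in rows, so rows that repeat a pose let the fingers close. It gives the time, the measured TCP pose, the force, the opening and the grip force at its end, in the units of the state.
- env.get_state(): the state, without advancing time (a new reading comes with each control period).
- imaging.read_camera(name): name is "side" or "top" or "wrist"; returns a dict with "color" (400x640x3 uint8, blue, green, red), "z_map" (400x640 float32, m along the optical axis (not along the pixel's ray), 0 where there is no reading), "camera_matrix" (3x3 intrinsics, pixels), "k1" (the pictures are not rectified: a ray, as slopes to the right and down, at radius r is drawn at 1 + k1 r^2 times it, then the intrinsics apply), "view" (4x4, takes a point from world to camera coordinates). Camera axes: x right, y down, z forward; pixel columns grow to the right and rows downward; lengths in m; the calibration is good to about 2 mm. A picture is of the moment at which its call begins.
- ticket.hand_in(): hands the job in; it is judged then, once.
The state is a dict: "clock": time; "joint_pos": joint angles; "qvel": joint speeds; "tau": joint torques, N m; "tcp_pos": TCP position; "orientation": TCP orientation; "wrist_force": force on the tool from outside, world axes, zero at the start; "ft_torque": the same for the moment, N m; "finger_gap": finger opening in m; "grip_force": force on a finger pad.
Only numpy, scipy, OpenCV 4.12 (cv2) and the standard library are available. Lean on these libraries where they do the work, as an engineer would, in place of code of your own. Each camera call takes 0.05 s, during which the arm holds its last target. There are 200 camera calls.

## Working session

There is one attempt and no reset: what is moved stays moved. The work goes in short steps, Python scripts to look and compute and a tool call to move; the robot and the scene stay as the last step left them, time stands still between calls to the robot, and variables do not carry over. Pictures are saved under pics/ and viewed, at most 13 in all, crops included, and the job is handed in when it is done.

Besides the shell and the picture viewer there is one more tool, called after "Emit:" in YAML: its name, and indented under it one key for each argument. apply_moves: Moves the arm, as the interface text tells. Its arguments: {"type":"object","properties":{"rows":{"type":"array"},"force":{"type":"number"}},"required":["rows"]}

```bash
mkdir -p pics; cat > h.py <<'E'
import numpy as np, cv2, pickle
from workcell import env, imaging, ticket
from scipy.spatial.transform import Rotation as R
def cam(n):
    d=imaging.read_camera(n); return d
def pts(d):
    """world xyz for every pixel from z_map"""
    K=np.array(d["camera_matrix"]); k=d["k1"]; h,w=d["z_map"].shape
    u,v=np.meshgrid(np.arange(w),np.arange(h))
    p=np.stack([u,v],-1).reshape(-1,1,2).astype(np.float64)
    n=cv2.undistortPoints(p,K,np.array([k,0,0,0,0.])).reshape(h,w,2)
    z=d["z_map"]; c=np.stack([n[...,0]*z,n[...,1]*z,z],-1)
    V=np.array(d["view"]); return (c-V[:3,3])@V[:3,:3], n
def ray(d,uv,h):
    K=np.array(d["camera_matrix"]); V=np.array(d["view"])
    n=cv2.undistortPoints(np.array(uv,float).reshape(-1,1,2),K,np.array([d["k1"],0,0,0,0.])).reshape(-1,2)
    D=np.c_[n,np.ones(len(n))]@V[:3,:3]; o=-V[:3,:3].T@V[:3,3]
    return o+D*((h-o[2])/D[:,2])[:,None]
def rot():
    s=env.get_state(); q=s["orientation"]; return np.array(s["tcp_pos"]),R.from_quat([q[1],q[2],q[3],q[0]]),s
def togo(p,Rt):
    """shift (mm) and turn (rad) in the tool's axes to reach p,Rt (measured pose)"""
    t,r,s=rot(); return np.round(r.inv().apply(np.array(p)-t)*1000,1), np.round((r.inv()*Rt).as_rotvec(),4)
E
python3 - <<'E'
from h import *
for n in("top","side"):
    d=cam(n); pickle.dump(d,open(n+".pkl","wb")); cv2.imwrite(f"pics/{n}0.png",d["color"])
    V=np.array(d["view"]);print(n,-V[:3,:3].T@V[:3,3],V[2,:3],d["k1"],d["camera_matrix"])
print(rot()[2])
E
```

```text
top [0.46151829 0.01332914 1.68280284] [ 0.0902415  -0.01189515 -0.99584887] 0.029301641556188477 [[484.35596342   0.         312.89922395]
 [  0.         484.35596342 195.95804897]
 [  0.           0.           1.        ]]
side [ 0.19349653 -0.78181212  0.96558735] [ 0.33120336  0.62798063 -0.70423339] -0.02817798109102032 [[435.39523533   0.         330.42919764]
 [  0.         435.39523533 196.5790693 ]
 [  0.           0.           1.        ]]
{'clock': 0.1, 'joint_pos': array([-1.40358942e+00,  3.13932416e-01,  4.51151821e-02,  1.30355686e+00,
       -4.61984352e-06,  1.43125707e+00]), 'qvel': array([-9.39906663e-04, -2.19424302e-03,  2.33115636e-03,  1.09648873e-03,
       -3.20663003e-04,  7.01982551e-05]), 'tau': array([ 3.79864359e-03, -4.81724346e+01,  2.99244851e+01,  1.26842372e-02,
       -1.24766612e-05, -5.87998727e-06]), 'tcp_pos': array([ 0.17357731, -0.5477289 ,  0.2305032 ]), 'orientation': array([-7.88776560e-04,  9.88261079e-01,  1.52772440e-01, -1.32226349e-05]), 'wrist_force': array([-1.26273983,  0.26422978, -0.56604365]), 'ft_torque': array([ 0.01060708, -0.02354697,  0.01036371]), 'grip_force': 0.0, 'finger_gap': 0.08547950391850723}
```

View pics/top0.png

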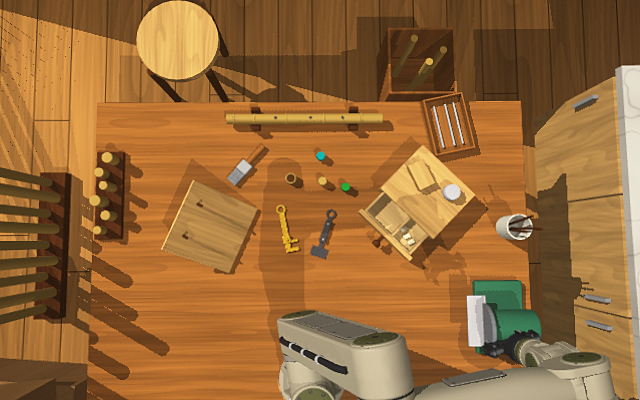

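View pics/side0.png

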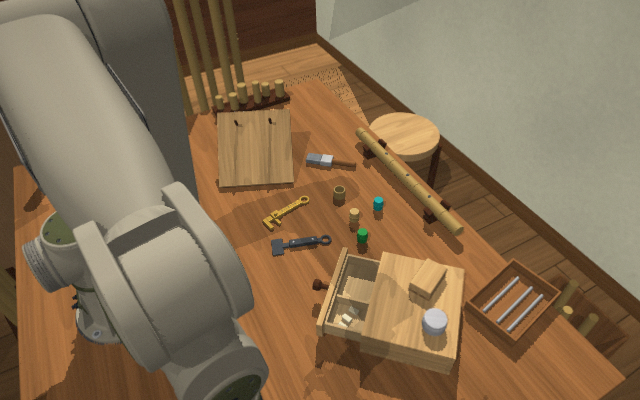

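The top view shows the board centred near (210,225) with its pegs around (200,203) and (235,212). The caliper is at (286,228) with its eye at (281,209), and the scraper at (325,232) with its eye at (331,214). The tan plug is at (322,181), with green (346,187) and turquoise (321,156) look-alikes and the offcut at (291,180). The chest is at (430,190), its drawer open towards the lower left and its knob at (376,242). The side view agrees.

```bash
cat > m.py <<'E'
from h import *
D={n:pickle.load(open(n+".pkl","rb")) for n in("top","side")}
def px(d,win,f):
    P,_=pts(d); u0,u1,v0,v1=win; m=np.zeros(d["z_map"].shape,bool); m[v0:v1,u0:u1]=1
    hsv=cv2.cvtColor(d["color"],cv2.COLOR_BGR2HSV).astype(int); m&=(d["z_map"]>0)&f(hsv,P)
    return P[m],m
def rep(n,p):
    c=p[:,:2].mean(0); U,S,Vt=np.linalg.svd(p[:,:2]-c,full_matrices=False); t=(p[:,:2]-c)@Vt[0]
    print(n,len(p),"mean",p.mean(0).round(4),"dir",Vt[0].round(4),"range",t.min().round(4),t.max().round(4),"ends",(c+Vt[0]*t.min()).round(4),(c+Vt[0]*t.max()).round(4),"z",np.percentile(p[:,2],[5,50,95]).round(4))
T,S=D["top"],D["side"]
dark=lambda h,P:(h[...,2]<110)&(h[...,1]<120)&(P[...,2]<.05)
yel=lambda h,P:(h[...,0]>18)&(h[...,0]<35)&(h[...,1]>140)&(P[...,2]<.05)&(P[...,2]>-.01)
rep("scr top",px(T,(305,342,203,262),dark)[0]); rep("scr side",px(S,(268,334,230,258),dark)[0])
rep("cal top",px(T,(272,303,200,256),yel)[0]); rep("cal side",px(S,(258,313,190,232),yel)[0])
tall=lambda h,P:(P[...,2]>.022)&(P[...,2]<.05)
rep("plug top",px(T,(316,330,174,190),lambda h,P:tall(h,P)&(P[...,2]>.03))[0]); rep("plug side",px(S,(346,362,204,226),tall)[0])
# board plane
p,_=px(T,(165,258,180,272),lambda h,P:(P[...,2]>.02)&(P[...,2]<.19))
A=np.c_[p[:,:2],np.ones(len(p))]
w=np.ones(len(p),bool)
for _ in range(6):
    s=np.linalg.lstsq(A[w],p[w,2],rcond=None)[0]; w=abs(A@s-p[:,2])<.006
g=np.hypot(*s[:2]); print("board",s,"slope deg",np.degrees(np.arctan(g)),"yaw",np.degrees(np.arctan2(s[1],s[0])),w.sum())
# pegs: points above the plane
for n,d,win in(("top",T,(165,262,175,272)),("side",S,(215,296,105,190))):
    hp=lambda h,P:(((P[...,2]-(P[...,0]*s[0]+P[...,1]*s[1]+s[2]))/np.hypot(1,g))>.010)&(P[...,2]>.11)
    q,m=px(d,win,hp)
    k,l,st,c=cv2.connectedComponentsWithStats(m.astype(np.uint8))
    P,_=pts(d)
    for i in range(1,k):
        if st[i,4]>1: x=P[l==i]; print(n,c[i].round(1),st[i,4],x.mean(0).round(4),((x[:,2]-(x[:,:2]@s[:2]+s[2]))/np.hypot(1,g)).round(3))
np.save("board.npy",s)
# chest top and drawer
for n,d,win in(("top",T,(350,490,140,265)),("side",S,(318,470,245,370))):
    q,m=px(d,win,lambda h,P:(abs(P[...,2]-.08)<.008))
    print(n,"chest rect",cv2.minAreaRect(q[:,:2].astype(np.float32)))
    kn,m=px(d,win if n=="top" else (305,335,270,300),lambda h,P:(h[...,2]<120)&(P[...,2]>.03)&(P[...,2]<.065)&(P[...,0]<.48))
    if len(kn):rep(n+" knob",kn)
big=cv2.resize(np.vstack([T["color"][170:270,150:450][:, :150],T["color"][170:270,300:450]]),None,fx=3,fy=3,interpolation=cv2.INTER_CUBIC)
sb=cv2.resize(S["color"][100:270,205:340],(0,0),fx=3,fy=3,interpolation=cv2.INTER_CUBIC)
o=np.zeros((600,800,3),np.uint8); o[:,:450]=big[:600,:450]; o[:510,450:]=sb[:,:350]; cv2.imwrite("pics/z.png",o)
E
python3 m.py
```

```text
scr top 342 mean [ 0.4673 -0.0406  0.0071] dir [-0.9507  0.3102] range -0.1044 0.0646 ends [ 0.5666 -0.073 ] [ 0.4059 -0.0206] z [-0.0022  0.0063  0.0173]
scr side 530 mean [ 0.4704 -0.0449  0.0078] dir [-0.9495  0.3139] range -0.0997 0.0711 ends [ 0.5651 -0.0762] [ 0.4029 -0.0226] z [0.0012 0.0064 0.0161]
cal top 338 mean [0.4918 0.0877 0.0072] dir [-0.9654 -0.2607] range -0.094 0.0725 ends [0.5826 0.1122] [0.4219 0.0688] z [-0.0026  0.0074  0.0161]
cal side 344 mean [0.4885 0.0841 0.0086] dir [-0.962 -0.273] range -0.0981 0.0705 ends [0.5829 0.1109] [0.4207 0.0648] z [0.0025 0.0086 0.0146]
plug top 46 mean [ 0.6651 -0.0375  0.0356] dir [ 0.1878 -0.9822] range -0.0134 0.0119 ends [ 0.6626 -0.0244] [ 0.6673 -0.0492] z [0.0303 0.0359 0.0398]
plug side 84 mean [ 0.6601 -0.0434  0.0333] dir [-0.6339 -0.7734] range -0.0185 0.0125 ends [ 0.6719 -0.0291] [ 0.6522 -0.0531] z [0.0232 0.0349 0.0396]
board [ 0.27571108  0.64424143 -0.2642733 ] slope deg 35.02120808686621 yaw 66.83089786047405 4257
top [199.7 204.4] 14 [0.5752 0.3513 0.1569] [0.019 0.02  0.019 0.018 0.032 0.032 0.034 0.018 0.03
[... 349 characters left out ...]
.011 0.012]
side [235.4 121.9] 15 [0.4716 0.3937 0.153 ] [0.045 0.043 0.034 0.037 0.04  0.033 0.029 0.026 0.029 0.013 0.023 0.021
 0.018 0.01  0.011]
top chest rect ((0.5844947099685669, -0.35167521238327026), (0.24413849413394928, 0.31458142399787903), 44.7790412902832)
top knob 73 mean [ 0.4544 -0.2456  0.0519] dir [ 0.0181 -0.9998] range -0.0426 0.1548 ends [ 0.4536 -0.2031] [ 0.4572 -0.4004] z [0.0421 0.0529 0.0601]
side chest rect ((0.6198064088821411, -0.38796138763427734), (0.24562862515449524, 0.20417514443397522), 45.3504753112793)
side knob 138 mean [ 0.4509 -0.2288  0.0518] dir [ 0.5062 -0.8624] range -0.0195 0.0502 ends [ 0.441  -0.2119] [ 0.4763 -0.272 ] z [0.0423 0.0521 0.0597]
```

View pics/z.png

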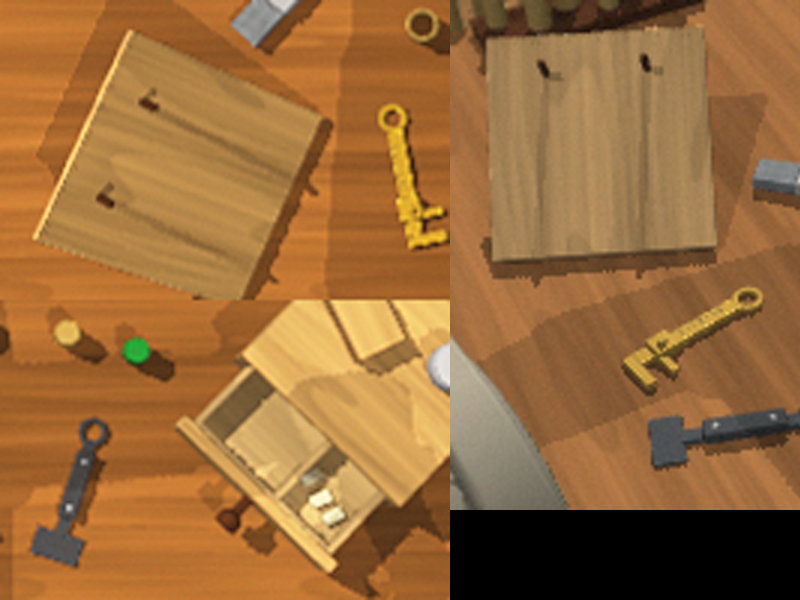

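The enlarged crops confirm the layout: two pegs near the board's upper edge, the plain tan plug, and the drawer's empty left bay beside the inlays. I'll move above the scraper.

Emit:
apply_moves:
  rows:
    - {"xyz": [449,-381,0],"turn": [0,0,-2.517],"grip": 0.7}
    - {"xyz": [449,-381,0],"turn": [0,0,-2.517],"grip": 0.7}
    - {"xyz": [449,-381,0],"turn": [0,0,-2.517],"grip": 0.7}
    - {"xyz": [449,-381,0],"turn": [0,0,-2.517],"grip": 0.7}
    - {"xyz": [449,-381,0],"turn": [0,0,-2.517],"grip": 0.7}
    - {"xyz": [449,-381,0],"turn": [0,0,-2.517],"grip": 0.7}
    - {"xyz": [449,-381,0],"turn": [0,0,-2.517],"grip": 0.7}
    - {"xyz": [449,-381,0],"turn": [0,0,-2.517],"grip": 0.7}
    - {"xyz": [449,-381,0],"turn": [0,0,-2.517],"grip": 0.7}
    - {"xyz": [449,-381,0],"turn": [0,0,-2.517],"grip": 0.7}
    - {"xyz": [449,-381,0],"turn": [0,0,-2.517],"grip": 0.7}
    - {"xyz": [449,-381,0],"turn": [0,0,-2.517],"grip": 0.7}

```text
clock: 1.1
tcp_pos: [0.4398, -0.1226, 0.2311]
orientation: [-0.0, 0.617, 0.787, -0.0]
wrist_force: [0.2, -0.2, 0.1]
finger_gap: 0.0601
grip_force: 0.0
```

```bash
cat >> h.py <<'E'
def frame(z,x):
    z=np.array(z,float);z/=np.linalg.norm(z);x=np.array(x,float);x-=z*(x@z);x/=np.linalg.norm(x);return R.from_matrix(np.c_[x,np.cross(z,x),z])
def down(yaw): return frame([0,0,-1],[np.cos(yaw),np.sin(yaw),0])
E
python3 - <<'E'
from h import *
print(togo([.4865,-.0486,.25],down(np.radians(161.8))),rot()[0],rot()[2]["joint_pos"].round(2),rot()[2]["clock"])
E
```

```text
(array([ 60.6,  63.1, -18.9]), array([-2.000e-04, -1.000e-04, -1.011e+00])) [ 0.4398024  -0.12255454  0.23114894] [-0.45  0.08 -0.24  1.25 -0.    0.88] 1.1
```

Emit:
apply_moves:
  rows:
    - {"xyz": [61,63,-19],"turn": [0,0,-1.011],"grip": 0.7}
    - {"xyz": [61,63,-19],"turn": [0,0,-1.011],"grip": 0.7}
    - {"xyz": [61,63,-19],"turn": [0,0,-1.011],"grip": 0.7}
    - {"xyz": [61,63,-19],"turn": [0,0,-1.011],"grip": 0.7}
    - {"xyz": [61,63,-19],"turn": [0,0,-1.011],"grip": 0.7}
    - {"xyz": [61,63,-19],"turn": [0,0,-1.011],"grip": 0.7}
    - {"xyz": [61,63,-19],"turn": [0,0,-1.011],"grip": 0.7}
    - {"xyz": [61,63,-19],"turn": [0,0,-1.011],"grip": 0.7}
    - {"xyz": [61,63,-19],"turn": [0,0,-1.011],"grip": 0.7}
    - {"xyz": [61,63,-19],"turn": [0,0,-1.011],"grip": 0.7}
    - {"xyz": [61,63,-19],"turn": [0,0,-1.011],"grip": 0.7}

```text
clock: 2.02
tcp_pos: [0.4862, -0.0506, 0.2501]
orientation: [-0.0, 0.163, 0.987, -0.0]
wrist_force: [-0.4, -0.2, 0.3]
finger_gap: 0.0599
grip_force: 0.0
```

```bash
python3 - <<'E'
from h import *
print(rot()[0])
d=cam("wrist"); pickle.dump(d,open("w1.pkl","wb")); cv2.imwrite("pics/w1.png",d["color"])
V=np.array(d["view"]);print(-V[:3,:3].T@V[:3,3],V[:3,:3].round(3).tolist())
P,_=pts(d); hsv=cv2.cvtColor(d["color"],cv2.COLOR_BGR2HSV)
print(togo([.4865,-.0486,.004],down(np.radians(161.8))))
E
```

```text
[ 0.48621301 -0.05060784  0.25006188]
[ 0.41203375 -0.02513858  0.39224482] [[0.321, 0.947, -0.001], [0.901, -0.306, 0.307], [0.29, -0.099, -0.952]]
(array([  0.3,   2. , 246.1]), array([-0.0001, -0.0003, -0.0087]))
```

View pics/w1.png

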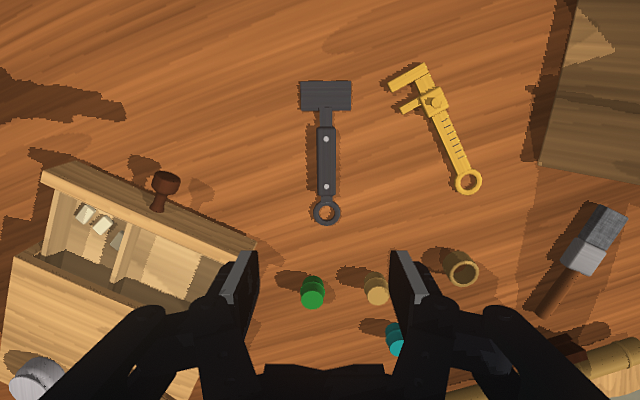

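The wrist view shows the scraper's eye at (326,212), its blade end at (325,81) and its rivets at (326,139) and (326,186). The caliper's eye is at (468,181) with the beam up to about (432,98). The plug's top is at (376,292), the green look-alike at (312,295) and the knob at (165,183).

```bash
python3 - <<'E'
from h import *
d=pickle.load(open("w1.pkl","rb")); hsv=cv2.cvtColor(d["color"],cv2.COLOR_BGR2HSV).astype(int)
def hole(m,win):
    u0,u1,v0,v1=win; s=m[v0:v1,u0:u1].astype(np.uint8)
    c,h=cv2.findContours(s,cv2.RETR_CCOMP,cv2.CHAIN_APPROX_NONE)
    for a,b in zip(c,h[0]):
        if cv2.contourArea(a)>40: (x,y),r=cv2.minEnclosingCircle(a); M=cv2.moments(a); print(b[3]>=0,x+u0,y+v0,r,"->",(M["m10"]/M["m00"]+u0).__round__(1),(M["m01"]/M["m00"]+v0).__round__(1))
dark=(hsv[...,2]<95)&(hsv[...,1]<90)
yel=(hsv[...,0]>17)&(hsv[...,0]<35)&(hsv[...,1]>120)&(hsv[...,2]>100)
hole(dark,(295,360,75,232)); hole(yel,(380,490,55,200))
r=lambda uv,h:ray(d,uv,h)[:,:2].round(4).tolist()
print("eye",r([[326.3,211.5],[468.3,181.5]],.006),"rivets",r([[326,139],[326,186]],.014),"blade end",r([[326,81]],.004))
# handle centreline by rows
for nm,m,rows,w,h in(("scr",dark,range(135,190),(310,345),.014),("cal",yel,range(112,168),(425,480),.008)):
    L=[]
    for v in rows:
        u=np.nonzero(m[v,w[0]:w[1]])[0]+w[0]
        if len(u)>4:L.append([(u.min()+u.max())/2,v])
    q=ray(d,L,h)[:,:2]; l=cv2.fitLine(q.astype(np.float32),cv2.DIST_HUBER,0,.01,.01).ravel(); print(nm,l,np.degrees(np.arctan2(l[1],l[0])))
E
```

```text
False 326.3916931152344 151.08460998535156 73.95417022705078 -> 325.7 139.3
True 326.5 212.5 8.860122680664062 -> 326.3 212.5
False 439.07128143310547 130.90790557861328 70.75733184814453 -> 439.6 124.2
True 467.86206817626953 181.37931060791016 9.24154281616211 -> 467.8 181.2
eye [[0.5487, -0.0683], [0.5672, 0.1043]] rivets [[0.4643, -0.0403], [0.5159, -0.0577]] blade end [[0.4057, -0.0205]]
scr [ 0.94768375 -0.31921077  0.48908815 -0.04865815] -18.615202
cal [0.9828102  0.18461889 0.517028   0.0945429 ] 10.638914
```

Emit:
apply_moves:
  rows:
    - {"xyz": [2,3,60],"turn": [0,0,0],"grip": 0.6}
    - {"xyz": [2,3,120],"turn": [0,0,0],"grip": 0.6}
    - {"xyz": [2,3,160],"turn": [0,0,0],"grip": 0.6}
    - {"xyz": [2,3,190],"turn": [0,0,0],"grip": 0.6}
    - {"xyz": [2,3,215],"turn": [0,0,0],"grip": 0.6}
    - {"xyz": [2,3,235],"turn": [0,0,0],"grip": 0.6}
    - {"xyz": [2,3,246],"turn": [0,0,0],"grip": 0.6}
    - {"xyz": [2,3,246],"turn": [0,0,0],"grip": 0.6}
    - {"xyz": [2,3,246],"turn": [0,0,0],"grip": 0.6}

```text
clock: 2.82
tcp_pos: [0.4849, -0.0471, 0.0039]
orientation: [-0.001, 0.162, 0.987, 0.0]
wrist_force: [0.2, -0.1, -0.2]
finger_gap: 0.0514
grip_force: 0.0
```

Emit:
apply_moves:
  rows:
    - {"xyz": [0,0,0],"turn": [0,0,0],"grip": 0}
    - {"xyz": [0,0,0],"turn": [0,0,0],"grip": 0}
    - {"xyz": [0,0,0],"turn": [0,0,0],"grip": 0}
    - {"xyz": [0,0,0],"turn": [0,0,0],"grip": 0}
    - {"xyz": [0,0,0],"turn": [0,0,0],"grip": 0}
    - {"xyz": [0,0,0],"turn": [0,0,0],"grip": 0}
    - {"xyz": [0,0,0],"turn": [0,0,0],"grip": 0}
    - {"xyz": [0,0,0],"turn": [0,0,0],"grip": 0}
  force: 60

```text
clock: 3.48
tcp_pos: [0.4871, -0.0476, 0.0061]
orientation: [0.002, 0.161, 0.987, -0.0]
wrist_force: [-1.0, 0.2, 6.4]
finger_gap: 0.02
grip_force: 59.1
```

```bash
cat >> h.py <<'E'
g=np.radians(66.83);a=np.radians(35)
up=np.array([np.cos(a)*np.cos(g),np.cos(a)*np.sin(g),np.sin(a)]); nrm=np.array([-np.sin(a)*np.cos(g),-np.sin(a)*np.sin(g),np.cos(a)])
PL=np.array([.4787,.4103,.131]); PR=np.array([.5799,.3649,.131])
BR=frame(-nrm,-up)
def hangpose(peg,along,h,tipz):
    """TCP for the tool's eye centred on the peg, underside h above the face; grip 'along' m below the eye, TCP tipz above underside"""
    return peg-up*along+nrm*(h+tipz)
E
python3 - <<'E'
from h import *
print(rot()[2]["finger_gap"],rot()[2]["grip_force"])
print("lift", togo([.4849,-.0471,.20],down(np.radians(161.3))))
for h in(.07,.05,.006):
    p=hangpose(PL,.067,h,.004); print(h,p.round(4),togo(p,BR))
print(BR.as_matrix().round(3))
E
```

```text
0.020021162488014943 59.133984446525574
lift (array([   1.5,   -0.2, -193.9]), array([0.    , 0.0038, 0.0024]))
0.07 [0.4404 0.3208 0.1532] (array([ 160.9,  334.4, -147.7]), array([-0.4567, -0.4891, -1.439 ]))
0.05 [0.4449 0.3314 0.1368] (array([ 160.1,  345.9, -131.3]), array([-0.4567, -0.4891, -1.439 ]))
0.006 [0.4548 0.3546 0.1008] (array([158.2, 371. , -95.2]), array([-0.4567, -0.4891, -1.439 ]))
[[-0.322 -0.919  0.226]
 [-0.753  0.393  0.527]
 [-0.574  0.    -0.819]]
```

Emit:
apply_moves:
  rows:
    - {"xyz": [0,0,-30],"turn": [0,0,0],"grip": 0}
    - {"xyz": [0,0,-70],"turn": [0,0,0],"grip": 0}
    - {"xyz": [0,0,-110],"turn": [0,0,0],"grip": 0}
    - {"xyz": [0,0,-150],"turn": [0,0,0],"grip": 0}
    - {"xyz": [0,0,-190],"turn": [0,0,0],"grip": 0}
    - {"xyz": [30,40,-200],"turn": [-0.057,-0.061,-0.18],"grip": 0}
    - {"xyz": [55,75,-200],"turn": [-0.09,-0.098,-0.288],"grip": 0}
    - {"xyz": [75,110,-200],"turn": [-0.126,-0.135,-0.396],"grip": 0}
    - {"xyz": [90,145,-200],"turn": [-0.16,-0.172,-0.504],"grip": 0}
    - {"xyz": [105,180,-200],"turn": [-0.194,-0.208,-0.612],"grip": 0}
    - {"xyz": [120,215,-200],"turn": [-0.229,-0.245,-0.72],"grip": 0}
    - {"xyz": [130,240,-200],"turn": [-0.263,-0.282,-0.828],"grip": 0}

```text
clock: 4.48
tcp_pos: [0.4371, 0.2247, 0.2054]
orientation: [0.15, -0.237, 0.955, 0.1]
wrist_force: [0.7, -0.3, -1.2]
finger_gap: 0.0199
grip_force: 59.6
```

```bash
python3 - <<'E'
from h import *
print(rot()[2]["finger_gap"],rot()[2]["grip_force"],rot()[2]["joint_pos"].round(2),rot()[0])
p=hangpose(PL,.067,.09,.004); print(p.round(4),togo(p,BR))
E
```

```text
0.019895209073493323 59.588953256607056 [ 0.17 -0.09 -0.55  0.83  0.22 -0.28] [0.43713593 0.22470113 0.20537934]
[0.4359 0.3103 0.1696] (array([-23.1,  70.5,  55.7]), array([-0.1995, -0.2171, -0.6394]))
```

Emit:
apply_moves:
  rows:
    - {"xyz": [-5,12,5],"turn": [-0.035,-0.038,-0.11],"grip": 0}
    - {"xyz": [-9,26,15],"turn": [-0.07,-0.076,-0.22],"grip": 0}
    - {"xyz": [-13,40,25],"turn": [-0.105,-0.114,-0.33],"grip": 0}
    - {"xyz": [-17,54,36],"turn": [-0.14,-0.152,-0.44],"grip": 0}
    - {"xyz": [-20,63,46],"turn": [-0.175,-0.19,-0.55],"grip": 0}
    - {"xyz": [-23,70,55],"turn": [-0.2,-0.217,-0.639],"grip": 0}
    - {"xyz": [-23,70,55],"turn": [-0.2,-0.217,-0.639],"grip": 0}
    - {"xyz": [-23,70,55],"turn": [-0.2,-0.217,-0.639],"grip": 0}
    - {"xyz": [-23,70,55],"turn": [-0.2,-0.217,-0.639],"grip": 0}

```text
clock: 5.23
tcp_pos: [0.438, 0.3063, 0.1694]
orientation: [0.249, -0.521, 0.8, 0.165]
wrist_force: [0.3, 0.1, -0.6]
finger_gap: 0.02
grip_force: 59.6
```

```bash
python3 - <<'E'
from h import *
t,r,s=rot();print(s["joint_pos"].round(2),t)
p=hangpose(PL,.067,.09,.004); print(p.round(4),togo(p,BR))
for n in("wrist","side"):
    d=cam(n); pickle.dump(d,open(n[0]+"2.pkl","wb")); globals()[n]=d
o=cv2.resize(side["color"][60:220,190:390],None,fx=3,fy=3)[:400]
cv2.imwrite("pics/a.png",np.vstack([cv2.resize(wrist["color"],(480,300)),cv2.resize(side["color"][60:220,190:446],(480,300))]))
E
```

```text
[ 0.18 -0.04 -0.69  0.55  0.49 -0.88] [0.43802934 0.30628952 0.16944183]
[0.4359 0.3103 0.1696] (array([-2.4,  3.6,  1.5]), array([-0.003 , -0.0039, -0.0105]))
```

View pics/a.png

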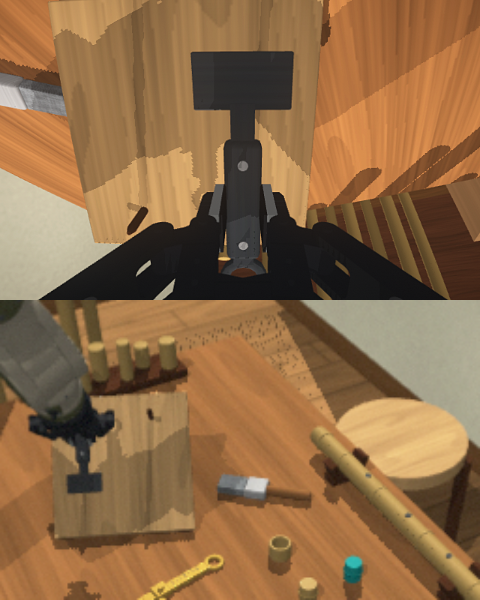

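The scraper is held straight, with its blade end at about (243,52) in the half-size crop and its rivets at (243,166) and (243,246). The right peg is visible near (137,219), which I can use to refine its foot position.

```bash
cat >> h.py <<'E'
def rayplane(d,uv,p0,n):
    K=np.array(d["camera_matrix"]); V=np.array(d["view"])
    q=cv2.undistortPoints(np.array(uv,float).reshape(-1,1,2),K,np.array([d["k1"],0,0,0,0.])).reshape(-1,2)
    D=np.c_[q,np.ones(len(q))]@V[:3,:3]; o=-V[:3,:3].T@V[:3,3]
    return o+D*(((p0-o)@n)/(D@n))[:,None]
E
python3 - <<'E'
from h import *
d=pickle.load(open("w2.pkl","rb")); hsv=cv2.cvtColor(d["color"],cv2.COLOR_BGR2HSV).astype(int)
m=np.zeros((400,640),np.uint8); m[262:318,155:215]=(hsv[262:318,155:215,2]<75)
k,l,st,c=cv2.connectedComponentsWithStats(m)
for i in range(1,k):
    if st[i,4]>30: print(st[i],c[i]); v,u=np.nonzero(l==i); p=np.c_[u,v].astype(np.float32); x=cv2.fitLine(p,cv2.DIST_L2,0,.01,.01).ravel(); t=(p-x[2:])@x[:2]; print("ends",x[2:]+x[:2]*t.min(),x[2:]+x[:2]*t.max(),x[:2]); E=[x[2:]+x[:2]*t.min(),x[2:]+x[:2]*t.max()]; print(cv2.minAreaRect(p))
for e in E:
  for h in(0,.04): q=rayplane(d,[e],PL+nrm*h,nrm)[0]; print(h,q.round(4),"rel PR (x up,y left)",((q-PR)@up).round(4),((q-PR)@np.array([-np.sin(g),np.cos(g),0])).round(4))
# held scraper: blade end and rivets in board axes relative to nominal eye
t,r,s=rot(); und=t-nrm*.004
for uv,h in(((324,70),.004),((324,221.5),.014),((324,328),.014)):
    q=rayplane(d,[uv],und+nrm*h,nrm)[0]; print("tool",((q-t)@up).round(4),((q-t)@np.array([-np.sin(g),np.cos(g),0])).round(4))
P,_=pts(d); Q=P[60:330,250:400].reshape(-1,3); hh=(Q-t)@nrm
for uv in((324,100),(280,100),(370,100),(324,221),(324,300)): print(uv,((P[uv[1],uv[0]]-t)@nrm).round(4))
E
```

```text
[170 276  27  37 426] [182.52347418 293.87793427]
ends [170.47638 311.64496] [193.97787 276.985  ] [ 0.5612109  -0.82767284]
((182.03848266601562, 294.1922912597656), (11.371353149414062, 41.87986373901367), 33.690067291259766)
[176 296  39  22 504] [200.70436508 309.35119048]
ends [176.42111 318.16077] [216.73392 303.53595] [ 0.9400506  -0.34103492]
((195.0, 306.5), (21.0, 38.0), 90.0)
0 [0.6101 0.3856 0.1513] rel PR (x up,y left) 0.037 -0.0196
0.04 [0.5714 0.3499 0.1664] rel PR (x up,y left) 0.0062 0.0019
0 [0.5715 0.3887 0.1427] rel PR (x up,y left) 0.0219 0.0171
0.04 [0.5392 0.3524 0.1592] rel PR (x up,y left) -0.0063 0.0325
tool -0.0861 0.0011
tool -0.0256 0.0005
tool 0.0284 -0.0
(324, 100) -0.0024
(280, 100) -0.0018
(370, 100) -0.0029
(324, 221) 0.0085
(324, 300) 0.007
```

```bash
python3 - <<'E'
from h import *
d=pickle.load(open("w2.pkl","rb")); yl=np.array([-np.sin(g),np.cos(g),0])
K=np.array(d["camera_matrix"]);V=np.array(d["view"])
def proj(p):
    c=V[:3,:3]@p+V[:3,3]; x=c[:2]/c[2]; x=x*(1+d["k1"]*(x@x)); return K[:2,:2]@x+K[:2,2]
print("model PR foot,tip",proj(PR),proj(PR+nrm*.04))
for e in((170.5,311.6),(194,277)):
  for h in(0,.04): q=rayplane(d,[e],PR+nrm*h,nrm)[0]; print(e,h,((q-PR)@up).round(4),((q-PR)@yl).round(4))
t,r,s=rot()
p=hangpose(PL,.068,.055,.006); print(togo(p,BR)); p=hangpose(PL,.068,.012,.006); print(togo(p,BR))
E
```

```text
model PR foot,tip [192.36596389 281.20855485] [171.68695844 311.69115744]
(170.5, 311.6) 0 0.0296 -0.0231
(170.5, 311.6) 0.04 -0.0001 -0.0008
(194, 277) 0 -0.0039 0.0019
(194, 277) 0.04 -0.0279 0.0199
(array([-1. ,  3.9, 34.6]), array([-0.0034, -0.003 , -0.0092]))
(array([-1.1,  4. , 77.6]), array([-0.0034, -0.003 , -0.0092]))
```

Emit:
apply_moves:
  rows:
    - {"xyz": [0,4,8],"turn": [-0.003,-0.003,-0.009],"grip": 0}
    - {"xyz": [0,4,20],"turn": [-0.003,-0.003,-0.009],"grip": 0}
    - {"xyz": [0,4,32],"turn": [-0.003,-0.003,-0.009],"grip": 0}
    - {"xyz": [0,4,40],"turn": [-0.003,-0.003,-0.009],"grip": 0}
    - {"xyz": [0,4,48],"turn": [-0.003,-0.003,-0.009],"grip": 0}
    - {"xyz": [0,4,56],"turn": [-0.003,-0.003,-0.009],"grip": 0}
    - {"xyz": [0,4,56],"turn": [-0.003,-0.003,-0.009],"grip": 0}
    - {"xyz": [0,4,56],"turn": [-0.003,-0.003,-0.009],"grip": 0}

```text
clock: 6.0
tcp_pos: [0.4466, 0.3376, 0.1225]
orientation: [0.25, -0.526, 0.796, 0.166]
wrist_force: [0.3, 0.7, -1.3]
finger_gap: 0.0196
grip_force: 59.6
```

```bash
python3 - <<'E'
from h import *
p=hangpose(PL,.068,.012,.006); print(togo(p,BR),rot()[2]["wrist_force"])
d=cam("wrist")
t,r,s=rot(); P,_=pts(d)
for uv in((324,100),(324,221),(324,300)): print(uv,((P[uv[1],uv[0]]-t)@nrm).round(4))
E
```

```text
(array([-2. , -0.9, 20.6]), array([ 0.002 , -0.001 ,  0.0004])) [ 0.28426189  0.71021409 -1.30650116]
(324, 100) -0.0027
(324, 221) 0.0081
(324, 300) 0.007
```

Emit:
apply_moves:
  rows:
    - {"xyz": [-1,-1,7],"turn": [0,0,0],"grip": 0}
    - {"xyz": [-1,-1,14],"turn": [0,0,0],"grip": 0}
    - {"xyz": [-1,-1,21],"turn": [0,0,0],"grip": 0}
    - {"xyz": [-1,-1,25],"turn": [0,0,0],"grip": 0}
    - {"xyz": [-1,-1,25],"turn": [0,0,0],"grip": 0}
    - {"xyz": [-1,-1,25],"turn": [0,0,0],"grip": 0}

```text
clock: 6.55
tcp_pos: [0.4533, 0.3512, 0.1023]
orientation: [0.25, -0.526, 0.796, 0.166]
wrist_force: [-0.9, -0.1, -0.9]
finger_gap: 0.0198
grip_force: 59.6
```

Emit:
apply_moves:
  rows:
    - {"xyz": [0,0,0],"turn": [0,0,0],"grip": 0.5}
    - {"xyz": [0,0,0],"turn": [0,0,0],"grip": 0.5}
    - {"xyz": [0,0,0],"turn": [0,0,0],"grip": 0.5}
    - {"xyz": [0,0,0],"turn": [0,0,0],"grip": 0.5}
    - {"xyz": [0,0,-15],"turn": [0,0,0],"grip": 0.6}
    - {"xyz": [0,0,-40],"turn": [0,0,0],"grip": 0.6}
    - {"xyz": [0,0,-70],"turn": [0,0,0],"grip": 0.6}
    - {"xyz": [0,0,-100],"turn": [0,0,0],"grip": 0.6}
    - {"xyz": [0,0,-120],"turn": [0,0,0],"grip": 0.6}

```text
clock: 7.3
tcp_pos: [0.4269, 0.2871, 0.2038]
orientation: [0.252, -0.526, 0.796, 0.165]
wrist_force: [1.1, 0.1, -0.8]
finger_gap: 0.0513
grip_force: 0.0
```

```bash
python3 - <<'E'
from h import *
t,r,s=rot();print(t,s["joint_pos"].round(2))
d=cam("wrist");pickle.dump(d,open("w3.pkl","wb")); cv2.imwrite("pics/w3.png",d["color"])
cd=np.array([.982,.187]); print(togo([.5042,.0923,.24],down(np.radians(10.8+180))))
E
```

```text
[0.42691554 0.28709599 0.2038207 ] [ 0.13 -0.1  -0.65  0.67  0.52 -0.94]
(array([ 102.7, -146.5, -112.4]), array([0.2957, 0.5659, 0.9478]))
```

View pics/w3.png

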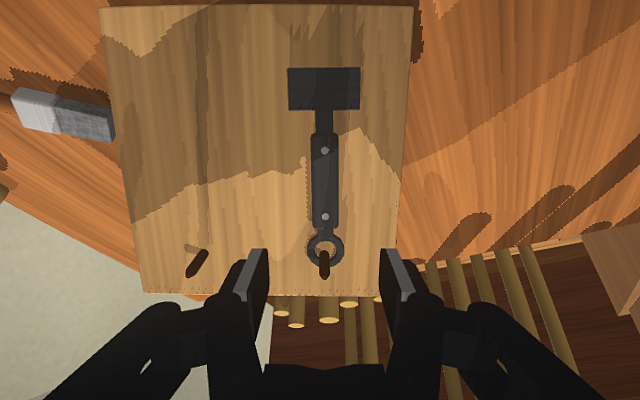

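The scraper hangs on the left peg, which passes through its ring at (324,250). Next I go to the caliper.

Emit:
apply_moves:
  rows:
    - {"xyz": [10,-14,-30],"turn": [0.03,0.057,0.095],"grip": 0.6}
    - {"xyz": [20,-30,-50],"turn": [0.06,0.113,0.19],"grip": 0.6}
    - {"xyz": [31,-50,-65],"turn": [0.09,0.17,0.285],"grip": 0.6}
    - {"xyz": [42,-70,-80],"turn": [0.12,0.226,0.38],"grip": 0.6}
    - {"xyz": [54,-90,-90],"turn": [0.148,0.283,0.474],"grip": 0.6}
    - {"xyz": [67,-106,-97],"turn": [0.178,0.34,0.57],"grip": 0.6}
    - {"xyz": [80,-120,-103],"turn": [0.207,0.396,0.664],"grip": 0.6}
    - {"xyz": [92,-135,-108],"turn": [0.237,0.453,0.758],"grip": 0.6}
    - {"xyz": [103,-146,-112],"turn": [0.266,0.51,0.853],"grip": 0.6}
    - {"xyz": [103,-146,-112],"turn": [0.296,0.566,0.948],"grip": 0.6}
    - {"xyz": [103,-146,-112],"turn": [0.296,0.566,0.948],"grip": 0.6}
    - {"xyz": [103,-146,-112],"turn": [0.296,0.566,0.948],"grip": 0.6}

```text
clock: 8.35
tcp_pos: [0.5034, 0.0943, 0.2331]
orientation: [-0.003, -0.096, 0.995, 0.0]
wrist_force: [-0.6, -1.1, 0.4]
finger_gap: 0.0512
grip_force: 0.0
```

```bash
python3 - <<'E'
from h import *
t,r,s=rot();print(t)
d=cam("wrist");pickle.dump(d,open("w4.pkl","wb"))
hsv=cv2.cvtColor(d["color"],cv2.COLOR_BGR2HSV).astype(int)
yel=((hsv[...,0]>17)&(hsv[...,0]<35)&(hsv[...,1]>120)&(hsv[...,2]>100)).astype(np.uint8)
yel[260:]=0
c,h=cv2.findContours(yel,cv2.RETR_CCOMP,cv2.CHAIN_APPROX_NONE)
eye=None
for a,b in zip(c,h[0]):
    if b[3]>=0 and cv2.contourArea(a)>80:
        M=cv2.moments(a); e=(M["m10"]/M["m00"],M["m01"]/M["m00"]); print("hole",e,cv2.contourArea(a)); eye=e if eye is None or e[1]>eye[1] else eye
E=ray(d,[eye],.004)[0]; print("eye",E)
L=[]
for v in range(int(eye[1])-70,int(eye[1])-22):
    u=np.nonzero(yel[v,int(eye[0])-40:int(eye[0])+40])[0]+int(eye[0])-40
    if len(u): L.append([(u.min()+u.max())/2,v,len(u)])
L=np.array(L); print(L[::8]); q=ray(d,L[:,:2],.008)[:,:2]; l=cv2.fitLine(q.astype(np.float32),cv2.DIST_HUBER,0,.01,.01).ravel(); an=np.arctan2(l[1],l[0])
if l[0]<0: an+=np.pi
G=E[:2]-.064*np.array([np.cos(an),np.sin(an)]); print(np.degrees(an),G,l); print(togo([*G,.002],down(an+np.pi)))
E
```

```text
[0.50342156 0.09431714 0.23306571]
hole (321.54552294958614, 217.03536493604213) 221.5
eye [0.56737884 0.10445086 0.004     ]
[[321.5 147.   16. ]
 [321.5 155.   16. ]
 [321.5 163.   16. ]
 [321.5 171.   16. ]
 [321.5 179.   16. ]
 [321.5 187.   16. ]]
10.889013 [0.50453116 0.0923608 ] [0.9819949  0.18890713 0.51323473 0.09400621]
(array([ -2.6,  -2.4, 231.4]), array([ 0.001 , -0.0058,  0.0019]))
```

Emit:
apply_moves:
  rows:
    - {"xyz": [-2.5,-2.5,50],"turn": [0,-0.005,0],"grip": 0.6}
    - {"xyz": [-2.5,-2.5,100],"turn": [0,-0.005,0],"grip": 0.6}
    - {"xyz": [-2.5,-2.5,140],"turn": [0,-0.005,0],"grip": 0.6}
    - {"xyz": [-2.5,-2.5,175],"turn": [0,-0.005,0],"grip": 0.6}
    - {"xyz": [-2.5,-2.5,205],"turn": [0,-0.005,0],"grip": 0.6}
    - {"xyz": [-2.5,-2.5,222],"turn": [0,-0.005,0],"grip": 0.6}
    - {"xyz": [-2.5,-2.5,229],"turn": [0,-0.005,0],"grip": 0.6}
    - {"xyz": [-2.5,-2.5,229],"turn": [0,-0.005,0],"grip": 0.6}
    - {"xyz": [-2.5,-2.5,229],"turn": [0,-0.005,0],"grip": 0.6}

```text
clock: 9.15
tcp_pos: [0.5049, 0.0916, 0.0061]
orientation: [0.0, -0.095, 0.995, 0.0]
wrist_force: [0.9, 0.4, -0.0]
finger_gap: 0.0513
grip_force: 0.0
```

Emit:
apply_moves:
  rows:
    - {"xyz": [0,0,0],"turn": [0,0,0],"grip": 0}
    - {"xyz": [0,0,0],"turn": [0,0,0],"grip": 0}
    - {"xyz": [0,0,0],"turn": [0,0,0],"grip": 0}
    - {"xyz": [0,0,0],"turn": [0,0,0],"grip": 0}
    - {"xyz": [0,0,0],"turn": [0,0,0],"grip": 0}
    - {"xyz": [0,0,0],"turn": [0,0,0],"grip": 0}
    - {"xyz": [0,0,0],"turn": [0,0,0],"grip": 0}
    - {"xyz": [0,0,0],"turn": [0,0,0],"grip": 0}
  force: 60

```text
clock: 9.82
tcp_pos: [0.5058, 0.0916, 0.0068]
orientation: [0.001, -0.094, 0.996, -0.0]
wrist_force: [-1.2, -0.2, 7.8]
finger_gap: 0.0138
grip_force: 58.6
```

```bash
python3 - <<'E'
from h import *
t,r,s=rot();print(t,s["finger_gap"])
p=hangpose(PR,.064,.09,.005); print(p.round(4),togo(p,BR))
E
```

```text
[0.50582605 0.09164286 0.00681728] 0.013752697746748312
[0.5378 0.2666 0.1721] (array([ -64.7,  165.7, -165.2]), array([-0.2995, -0.5593, -0.9451]))
```

Emit:
apply_moves:
  rows:
    - {"xyz": [0,0,-20],"turn": [0,0,0],"grip": 0}
    - {"xyz": [0,0,-55],"turn": [0,0,0],"grip": 0}
    - {"xyz": [0,0,-95],"turn": [0,0,0],"grip": 0}
    - {"xyz": [0,0,-135],"turn": [0,0,0],"grip": 0}
    - {"xyz": [0,0,-175],"turn": [0,0,0],"grip": 0}
    - {"xyz": [-10,5,-205],"turn": [-0.03,-0.056,-0.095],"grip": 0}
    - {"xyz": [-20,25,-220],"turn": [-0.06,-0.112,-0.19],"grip": 0}
    - {"xyz": [-28,45,-220],"turn": [-0.09,-0.168,-0.284],"grip": 0}
    - {"xyz": [-36,65,-220],"turn": [-0.12,-0.224,-0.38],"grip": 0}
    - {"xyz": [-44,85,-220],"turn": [-0.15,-0.28,-0.47],"grip": 0}
    - {"xyz": [-50,105,-220],"turn": [-0.18,-0.336,-0.567],"grip": 0}
    - {"xyz": [-55,120,-220],"turn": [-0.21,-0.392,-0.66],"grip": 0}

```text
clock: 10.82
tcp_pos: [0.5357, 0.2213, 0.2258]
orientation: [0.182, -0.41, 0.886, 0.121]
wrist_force: [1.2, -0.4, -1.9]
finger_gap: 0.0133
grip_force: 58.6
```

```bash
python3 - <<'E'
from h import *
t,r,s=rot();print(t,s["finger_gap"],s["joint_pos"].round(2))
p=hangpose(PR,.064,.09,.005); print(p.round(4),togo(p,BR))
E
```

```text
[0.53565976 0.22130897 0.22582759] 0.01329522853455375 [ 0.07  0.08 -0.34  0.88  0.35 -0.75]
[0.5378 0.2666 0.1721] (array([-9.6, 23.6, 65.5]), array([-0.087 , -0.1655, -0.2801]))
```

Emit:
apply_moves:
  rows:
    - {"xyz": [-3,6,10],"turn": [-0.029,-0.055,-0.093],"grip": 0}
    - {"xyz": [-6,14,30],"turn": [-0.058,-0.11,-0.187],"grip": 0}
    - {"xyz": [-10,24,50],"turn": [-0.087,-0.166,-0.28],"grip": 0}
    - {"xyz": [-10,24,65],"turn": [-0.087,-0.166,-0.28],"grip": 0}
    - {"xyz": [-10,24,65],"turn": [-0.087,-0.166,-0.28],"grip": 0}
    - {"xyz": [-10,24,65],"turn": [-0.087,-0.166,-0.28],"grip": 0}

```text
clock: 11.32
tcp_pos: [0.5374, 0.2653, 0.1712]
orientation: [0.249, -0.523, 0.799, 0.166]
wrist_force: [0.7, 0.6, -0.1]
finger_gap: 0.0134
grip_force: 58.8
```

```bash
python3 - <<'E'
from h import *
t,r,s=rot();print(t,s["finger_gap"])
d=cam("wrist");pickle.dump(d,open("w5.pkl","wb")); cv2.imwrite("pics/w5.png",d["color"])
p=hangpose(PR,.064,.09,.005); print(p.round(4),togo(p,BR))
yl=np.array([-np.sin(g),np.cos(g),0]); P,_=pts(d)
hsv=cv2.cvtColor(d["color"],cv2.COLOR_BGR2HSV).astype(int)
m=(hsv[...,0]>17)&(hsv[...,0]<35)&(hsv[...,1]>110)&(hsv[...,2]>80)&(d["z_map"]>0); Q=P-t; m&=(Q@nrm>-.03)&(Q@nrm<.03)
X=np.stack([Q@up,Q@yl,Q@nrm],-1)[m]; print(len(X),"x",X[:,0].min(),X[:,0].max())
for lo in np.arange(-.09,.06,.01):
    s_=X[(X[:,0]>=lo)&(X[:,0]<lo+.01)]
    if len(s_): print(lo.round(2),len(s_),"y",s_[:,1].min().round(4),s_[:,1].max().round(4),"h",np.median(s_[:,2]).round(4))
E
```

```text
[0.53735643 0.26525847 0.17120698] 0.013399546715181872
[0.5378 0.2666 0.1721] (array([-0.7,  1. ,  0.8]), array([-0.0014, -0.003 , -0.0065]))
15130 x -0.08626924044928455 0.06884943883525442
-0.09 1767 y -0.0349 0.0099 h -0.0002
-0.08 2035 y -0.0351 0.0096 h -0.0001
-0.07 1038 y -0.0084 0.0096 h -0.0001
-0.06 2334 y -0.0352 0.0134 h 0.0007
-0.05 1743 y -0.0353 0.0132 h 0.0042
-0.04 1140 y -0.0128 0.0133 h 0.0041
-0.03 801 y -0.0089 0.0088 h 0.0003
-0.02 740 y -0.0087 0.0089 h 0.0003
-0.01 533 y -0.0078 0.0066 h 0.0004
-0.0 493 y -0.0068 0.0062 h 0.0005
0.01 489 y -0.0074 0.0067 h 0.0007
0.02 487 y -0.0082 0.0073 h 0.0006
0.03 558 y -0.0095 0.0079 h 0.0006
0.04 482 y -0.0121 0.0102 h 0.0005
0.05 425 y -0.0138 0.0124 h -0.0014
```

View pics/w5.png

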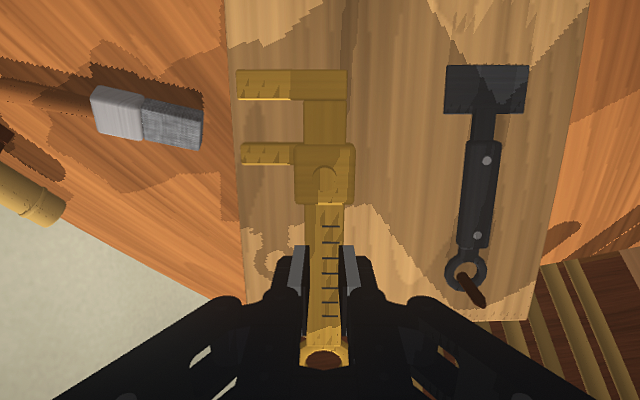

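The caliper is held straight down the slope with its eye hole at (323,358). The scraper still hangs on the left peg, with its eye at (466,270).

Emit:
apply_moves:
  rows:
    - {"xyz": [-1.5,1.5,8],"turn": [-0.001,-0.003,-0.006],"grip": 0}
    - {"xyz": [-1.5,1.5,20],"turn": [-0.001,-0.003,-0.006],"grip": 0}
    - {"xyz": [-1.5,1.5,32],"turn": [-0.001,-0.003,-0.006],"grip": 0}
    - {"xyz": [-1.5,1.5,42],"turn": [-0.001,-0.003,-0.006],"grip": 0}
    - {"xyz": [-1.5,1.5,50],"turn": [-0.001,-0.003,-0.006],"grip": 0}
    - {"xyz": [-1.5,1.5,56],"turn": [-0.001,-0.003,-0.006],"grip": 0}
    - {"xyz": [-1.5,1.5,56],"turn": [-0.001,-0.003,-0.006],"grip": 0}
    - {"xyz": [-1.5,1.5,56],"turn": [-0.001,-0.003,-0.006],"grip": 0}

```text
clock: 12.03
tcp_pos: [0.5499, 0.2966, 0.1267]
orientation: [0.251, -0.525, 0.796, 0.166]
wrist_force: [-0.2, 0.1, -1.2]
finger_gap: 0.0134
grip_force: 59.1
```

```bash
python3 - <<'E'
from h import *
t,r,s=rot();p=hangpose(PR,.063,.007,.0075); print(p.round(4),togo(p,BR),s["wrist_force"])
d=cam("wrist"); P,_=pts(d); Q=P-t
for uv in((324,100),(324,180),(324,260)): print(((Q[uv[1],uv[0]])@nrm).round(4),((Q[uv[1],uv[0]])@up).round(4))
E
```

```text
[0.5563 0.3098 0.1067] (array([-0.6, -0.7, 24.7]), array([ 0.0001,  0.0002, -0.0003])) [-0.20341813  0.12399724 -1.19035367]
-0.001 -0.0741
0.0093 -0.0431
0.0006 -0.0021
```

Emit:
apply_moves:
  rows:
    - {"xyz": [-0.5,-0.5,8],"turn": [0,0,0],"grip": 0}
    - {"xyz": [-0.5,-0.5,16],"turn": [0,0,0],"grip": 0}
    - {"xyz": [-0.5,-0.5,23],"turn": [0,0,0],"grip": 0}
    - {"xyz": [-0.5,-0.5,26],"turn": [0,0,0],"grip": 0}
    - {"xyz": [-0.5,-0.5,26],"turn": [0,0,0],"grip": 0}
    - {"xyz": [-0.5,-0.5,26],"turn": [0,0,0],"grip": 0}

```text
clock: 12.58
tcp_pos: [0.556, 0.3105, 0.1049]
orientation: [0.251, -0.525, 0.796, 0.166]
wrist_force: [-0.4, -1.0, -0.9]
finger_gap: 0.0135
grip_force: 59.1
```

Emit:
apply_moves:
  rows:
    - {"xyz": [0,0,0],"turn": [0,0,0],"grip": 0.4}
    - {"xyz": [0,0,0],"turn": [0,0,0],"grip": 0.4}
    - {"xyz": [0,0,0],"turn": [0,0,0],"grip": 0.4}
    - {"xyz": [0,0,0],"turn": [0,0,0],"grip": 0.4}
    - {"xyz": [0,0,-15],"turn": [0,0,0],"grip": 0.5}
    - {"xyz": [0,0,-40],"turn": [0,0,0],"grip": 0.5}
    - {"xyz": [0,0,-70],"turn": [0,0,0],"grip": 0.5}
    - {"xyz": [0,0,-100],"turn": [0,0,0],"grip": 0.5}
    - {"xyz": [0,0,-130],"turn": [0,0,0],"grip": 0.5}
    - {"xyz": [0,0,-130],"turn": [0,0,0],"grip": 0.5}

```text
clock: 13.42
tcp_pos: [0.5292, 0.2402, 0.2179]
orientation: [0.255, -0.525, 0.796, 0.163]
wrist_force: [1.0, 0.1, 0.1]
finger_gap: 0.0429
grip_force: 0.0
```

```bash
python3 - <<'E'
from h import *
t,r,s=rot();print(t,s["joint_pos"].round(2))
d=cam("wrist"); pickle.dump(d,open("w6.pkl","wb")); cv2.imwrite("pics/w6.png",cv2.resize(d["color"],(480,300)))
yl=np.array([-np.sin(g),np.cos(g),0]);hsv=cv2.cvtColor(d["color"],cv2.COLOR_BGR2HSV).astype(int); P,_=pts(d)
Q=P-PR; m=(hsv[...,0]>17)&(hsv[...,0]<35)&(hsv[...,1]>140)&(hsv[...,2]>80)&(d["z_map"]>0)&(Q@nrm>.003)&(Q@nrm<.03)&(abs(Q@yl)<.05)&(Q@up<.03)&(Q@up>-.17)
X=np.stack([Q@up,Q@yl,Q@nrm],-1)[m]; print(len(X),X.min(0).round(4),X.max(0).round(4),np.median(X,0))
# plug from wrist w1 and top
w=pickle.load(open("w1.pkl","rb")); hs=cv2.cvtColor(w["color"],cv2.COLOR_BGR2HSV).astype(int); Pw,_=pts(w)
for n,dd,PP,win in(("w1",w,Pw,(355,392,265,310)),):
    u0,u1,v0,v1=win; S=PP[v0:v1,u0:u1].reshape(-1,3); S=S[(S[:,2]>.033)&(S[:,2]<.04)]; print("plug top",len(S),S.mean(0).round(4),((S.max(0)+S.min(0))/2).round(4),S.min(0).round(4),S.max(0).round(4))
E
```

```text
[0.5292485  0.2401838  0.21785376] [ 0.    0.07 -0.44  0.78  0.55 -1.08]
4994 [-0.1565 -0.0353  0.003 ] [0.008  0.0161 0.0196] [-0.10756129 -0.00243735  0.00901686]
plug top 348 [ 0.6621 -0.04    0.0355] [ 0.6628 -0.0402  0.0352] [ 0.6491 -0.0538  0.033 ] [ 0.6765 -0.0265  0.0375]
```

View pics/w6.png

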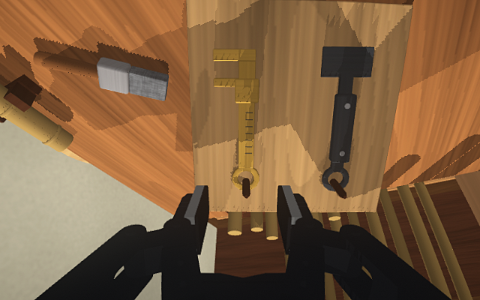

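Both tools hang on their pegs, with eyes at (244,178) and (337,177) in the half-size crop. Next I measure the chest and drawer from the stored clouds while heading for the plug.

```bash
python3 - <<'E'
from h import *
C=[]
for f in("top.pkl","side.pkl","w1.pkl"):
    d=pickle.load(open(f,"rb")); P,_=pts(d); k=(d["z_map"]>0)&(P[...,0]>.38)&(P[...,0]<.85)&(P[...,1]<-.12)&(P[...,1]>-.6)&(P[...,2]<.13)&(P[...,2]>-.02)
    if f=="w1.pkl": k&=(np.indices(k.shape)[1]<265)
    Q=P[k]; C.append(Q)
    top=Q[abs(Q[:,2]-.08)<.005]
    # orientation: chest top's front edge - try angles minimising extent of front-top edge
    best=None
    r=cv2.minAreaRect(top[:,:2].astype(np.float32)); 
    pan=Q[(abs(Q[:,2]-.0705)<.006)]
    print(f,len(top),r,len(pan))
a_=np.radians(-45); 
for f,Q in zip("tsw",C):
    for dg in(-43,-44,-45,-46,-47):
        e=np.array([np.cos(np.radians(dg)),np.sin(np.radians(dg))]); l=np.array([-e[1],e[0]]); X=Q[:,:2]@e; 
        # front face sharpness of panel top
        s=X[(Q[:,2]>.06)&(Q[:,2]<.076)]; h,_=np.histogram(s,np.arange(.4,.8,.003)); print(f,dg,h.max(),end=" | ")
    print()
e=np.array([1,-1])/2**.5; l=np.array([1,1])/2**.5
for f,Q in zip("tsw",C):
    X=Q[:,:2]@e; Y=Q[:,:2]@l
    k=(Q[:,2]>.062)&(Q[:,2]<.077)&(X<.58)
    print(f,"panel top x'",np.percentile(X[k],[3,50,97]).round(4),"y'",np.percentile(Y[k],[1,99]).round(4),k.sum())
    k=(abs(Q[:,2]-.08)<.004); print("  chest top x'",np.percentile(X[k],[1,99]).round(4),"y'",np.percentile(Y[k],[1,99]).round(4),k.sum())
    k=(Q[:,2]>.09); print("  things on top x'",np.percentile(X[k],[1,99]).round(4),"y'",np.percentile(Y[k],[1,99]).round(4),k.sum())
    for y in np.arange(.02,.30,.02):
        k=abs(Y-y)<.01; print("  y",y.round(2),[int(round(1000*np.median(Q[k&(abs(X-x)<.005),2]))) if (k&(abs(X-x)<.005)).sum()>3 else None for x in np.arange(.44,.66,.01)])
    if f=="s":print()
t,r,s=rot(); print(togo([.6625,-.040,.2],down(np.radians(135))))
E
```

```text
top.pkl 3021 ((0.5842585563659668, -0.35098162293434143), (0.2439155876636505, 0.31262606382369995), 45.0444221496582) 1144
side.pkl 6568 ((0.6198064088821411, -0.38796138763427734), (0.24562862515449524, 0.20417514443397522), 45.3504753112793) 878
w1.pkl 10377 ((0.6190924048423767, -0.3889715373516083), (0.24180752038955688, 0.20714014768600464), 45.14208984375) 3539
t -43 62 | t -44 69 | t -45 65 | t -46 64 | t -47 60 | 
s -43 108 | s -44 104 | s -45 125 | s -46 108 | s -47 107 | 
w -43 720 | w -44 841 | w -45 1052 | w -46 894 | w -47 652 | 
t panel top x' [0.5048 0.5123 0.5247] y' [0.0514 0.2804] 294
  chest top x' [0.6121 0.8158] y' [0.0458 0.2841] 2611
  things on top x' [0.6954 0.7836] y' [0.0891 0.2659] 713
  y 0.02 [None, None, None, None, None, None, None, None, 0, -2, -3, -1, -2, 1, -3, 0, 0, 0, -1, -4, -4, 0, -1]
  y 0.04 [None, None, None, None, None, None, -1, 4, 0, 0, -1, -4, -1, 0, -3, -2, 0, 4, 75, 77, 80, 79, 77]
  y 0.06 [None, None, None, None, -1, -2, 0, 63, 62, 42, 45, 40, 41, 40, 38, 49, 37, 57, 78, 78, 79, 81, 80]
  y 0.08 [None, -2, -3, -1, 2, -1, 1, 63, 60, 2
[... 3665 characters left out ...]
 0, 0, -1, 0, 49, 67, 58, None, 22, 22, 22, 22, 22, 22, 71, 22, 22, 22, 22, None]
  y 0.2 [0, -1, 0, 0, 0, 0, 1, 47, 67, 58, None, 22, 22, 22, 22, 22, 22, 22, 22, 22, 22, 21, None]
  y 0.22 [0, -1, -1, -1, 0, 0, 0, 48, 67, 58, None, 22, 22, 22, 22, 22, 22, 22, 22, 22, 22, 22, None]
  y 0.24 [0, 0, 0, 0, 0, 0, 23, 51, 67, 58, None, 22, 22, 22, 22, 22, 22, 22, 22, 21, None, None, None]
  y 0.26 [0, 0, 0, -1, -1, 0, 24, 45, 67, 57, None, 21, 22, None, None, None, None, None, None, None, None, None, None]
  y 0.28 [None, None, None, 0, -1, 0, 0, 0, 0, -1, None, None, None, None, None, None, None, None, None, None, None, None, 80]
(array([ 177.4, -233.6, -104.1]), array([0.5921, 0.4094, 1.8806]))
```

Emit:
apply_moves:
  rows:
    - {"xyz": [15,-20,-60],"turn": [0.035,0.024,0.11],"grip": 0.6}
    - {"xyz": [30,-40,-85],"turn": [0.07,0.048,0.22],"grip": 0.6}
    - {"xyz": [45,-60,-95],"turn": [0.105,0.072,0.33],"grip": 0.6}
    - {"xyz": [60,-80,-104],"turn": [0.14,0.097,0.44],"grip": 0.6}
    - {"xyz": [75,-100,-110],"turn": [0.175,0.121,0.55],"grip": 0.6}
    - {"xyz": [90,-120,-115],"turn": [0.21,0.145,0.665],"grip": 0.6}
    - {"xyz": [105,-140,-115],"turn": [0.245,0.17,0.78],"grip": 0.6}
    - {"xyz": [120,-160,-115],"turn": [0.28,0.195,0.89],"grip": 0.6}
    - {"xyz": [135,-180,-112],"turn": [0.315,0.22,1.0],"grip": 0.6}
    - {"xyz": [150,-200,-110],"turn": [0.35,0.243,1.115],"grip": 0.6}
    - {"xyz": [165,-217,-106],"turn": [0.385,0.267,1.225],"grip": 0.6}
    - {"xyz": [177,-233,-104],"turn": [0.42,0.29,1.335],"grip": 0.6}

```text
clock: 14.47
tcp_pos: [0.6607, -0.0386, 0.1933]
orientation: [0.082, 0.12, 0.988, 0.055]
wrist_force: [-0.4, 0.5, 0.5]
finger_gap: 0.0514
grip_force: 0.0
```

```bash
python3 - <<'E'
from h import *
print(rot()[0],rot()[2]["joint_pos"].round(2),togo([.6625,-.040,.2],down(np.radians(135))))
E
```

```text
[ 0.66068475 -0.03859938  0.19327416] [-0.24  0.36  0.    1.06  0.13  0.01] (array([-3.1, -0.1, -6.4]), array([0.1668, 0.1105, 0.5418]))
```

Emit:
apply_moves:
  rows:
    - {"xyz": [-3,0,-6],"turn": [0.033,0.022,0.108],"grip": 0.6}
    - {"xyz": [-3,0,-6],"turn": [0.066,0.044,0.216],"grip": 0.6}
    - {"xyz": [-3,0,-6],"turn": [0.1,0.066,0.325],"grip": 0.6}
    - {"xyz": [-3,0,-6],"turn": [0.133,0.088,0.433],"grip": 0.6}
    - {"xyz": [-3,0,-6],"turn": [0.167,0.11,0.542],"grip": 0.6}
    - {"xyz": [-3,0,-6],"turn": [0.167,0.11,0.542],"grip": 0.6}
    - {"xyz": [-3,0,-6],"turn": [0.167,0.11,0.542],"grip": 0.6}

```text
clock: 15.05
tcp_pos: [0.6627, -0.0388, 0.2002]
orientation: [0.001, 0.378, 0.926, 0.001]
wrist_force: [-0.7, -0.4, 0.2]
finger_gap: 0.0514
grip_force: 0.0
```

```bash
python3 - <<'E'
from h import *
t,r,s=rot();d=cam("wrist"); pickle.dump(d,open("w7.pkl","wb")); cv2.imwrite("pics/w7.png",cv2.resize(d["color"],(480,300)))
P,_=pts(d); k=(d["z_map"]>0)&(abs(P[...,2]-.036)<.004)&(np.hypot(P[...,0]-.6625,P[...,1]+.04)<.03); Q=P[k]; v,u=np.nonzero(k)
c=(Q.min(0)+Q.max(0))/2; print(k.sum(),u.mean(),v.mean(),Q.mean(0),c,np.ptp(Q,axis=0))
(cx,cy),rad=cv2.minEnclosingCircle(Q[:,:2].astype(np.float32)); print(cx,cy,rad); print(d["color"][int(v.mean()),int(u.mean())]); print(togo([cx,cy,.012],down(np.radians(135))))
E
```

```text
678 322.21238938053096 175.92625368731564 [ 0.66254423 -0.03962567  0.03540727] [ 0.66262373 -0.03984795  0.03518523] [0.02688741 0.02743901 0.00600187]
0.6629050374031067 -0.03987627476453781 0.01404306385666132
[ 90 160 203]
(array([ -0.5,  -0.7, 188.6]), array([0.0027, 0.0022, 0.0087]))
```

View pics/w7.png

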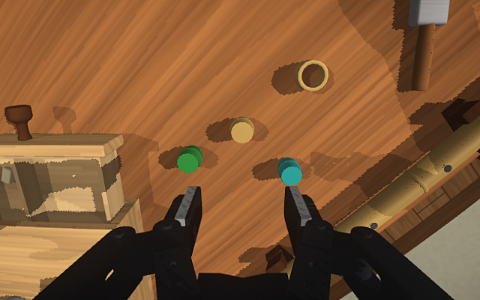

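The plug is at (242,130) in the crop, between the green (188,159) and turquoise (291,173) look-alikes, and there is enough room to descend.

Emit:
apply_moves:
  rows:
    - {"xyz": [-0.5,-0.5,40],"turn": [0.003,0.002,0.009],"grip": 0.55}
    - {"xyz": [-0.5,-0.5,80],"turn": [0.003,0.002,0.009],"grip": 0.55}
    - {"xyz": [-0.5,-0.5,115],"turn": [0.003,0.002,0.009],"grip": 0.55}
    - {"xyz": [-0.5,-0.5,145],"turn": [0.003,0.002,0.009],"grip": 0.55}
    - {"xyz": [-0.5,-0.5,170],"turn": [0.003,0.002,0.009],"grip": 0.55}
    - {"xyz": [-0.5,-0.5,185],"turn": [0.003,0.002,0.009],"grip": 0.55}
    - {"xyz": [-0.5,-0.5,188],"turn": [0.003,0.002,0.009],"grip": 0.55}
    - {"xyz": [-0.5,-0.5,188],"turn": [0.003,0.002,0.009],"grip": 0.55}

```text
clock: 15.77
tcp_pos: [0.6616, -0.0401, 0.0127]
orientation: [-0.001, 0.384, 0.923, -0.0]
wrist_force: [-0.4, -0.1, 0.9]
finger_gap: 0.0469
grip_force: 0.0
```

Emit:
apply_moves:
  rows:
    - {"xyz": [0,0,0],"turn": [0,0,0],"grip": 0}
    - {"xyz": [0,0,0],"turn": [0,0,0],"grip": 0}
    - {"xyz": [0,0,0],"turn": [0,0,0],"grip": 0}
    - {"xyz": [0,0,0],"turn": [0,0,0],"grip": 0}
    - {"xyz": [0,0,0],"turn": [0,0,0],"grip": 0}
    - {"xyz": [0,0,0],"turn": [0,0,0],"grip": 0}
    - {"xyz": [0,0,-25],"turn": [0,0,0],"grip": 0}
    - {"xyz": [0,0,-60],"turn": [0,0,0],"grip": 0}
    - {"xyz": [0,0,-100],"turn": [0,0,0],"grip": 0}
    - {"xyz": [0,0,-140],"turn": [0,0,0],"grip": 0}
    - {"xyz": [0,0,-140],"turn": [0,0,0],"grip": 0}
  force: 40

```text
clock: 16.68
tcp_pos: [0.6677, -0.0407, 0.164]
orientation: [0.008, 0.384, 0.923, 0.001]
wrist_force: [2.1, -0.0, 0.9]
finger_gap: 0.0286
grip_force: 39.8
```

```bash
python3 - <<'E'
from h import *
t,r,s=rot();print(t,s["finger_gap"],s["grip_force"])
d=cam("wrist"); P,_=pts(d); Q=P-t; k=(d["z_map"]>0)&(np.hypot(Q[...,0],Q[...,1])<.016)&(Q[...,2]<.06)&(Q[...,2]>-.03); hs=cv2.cvtColor(d["color"],cv2.COLOR_BGR2HSV); k&=hs[...,1]>80; print(k.sum(),np.percentile(Q[k][:,2],[5,50,90]),np.median(Q[k],0))
e=np.array([1,-1])/2**.5; l=np.array([1,1])/2**.5; c=.560*e+.203*l; print(c,togo([*c,.155],down(np.radians(135))))
E
```

```text
[ 0.66767101 -0.04072836  0.16397218] 0.02858670172790825 39.80519260279834
5123 [-0.00809083  0.01930156  0.02058509] [-0.00452882  0.00442935  0.01930156]
[ 0.53952247 -0.25243712] (array([ -60.7, -239.5,    4.4]), array([ 0.006 ,  0.01  , -0.0034]))
```

Emit:
apply_moves:
  rows:
    - {"xyz": [-8,-30,0],"turn": [0.006,0.01,-0.003],"grip": 0}
    - {"xyz": [-18,-70,2],"turn": [0.006,0.01,-0.003],"grip": 0}
    - {"xyz": [-28,-110,4],"turn": [0.006,0.01,-0.003],"grip": 0}
    - {"xyz": [-38,-148,4],"turn": [0.006,0.01,-0.003],"grip": 0}
    - {"xyz": [-47,-185,4],"turn": [0.006,0.01,-0.003],"grip": 0}
    - {"xyz": [-55,-215,4],"turn": [0.006,0.01,-0.003],"grip": 0}
    - {"xyz": [-61,-239,4],"turn": [0.006,0.01,-0.003],"grip": 0}
    - {"xyz": [-61,-239,4],"turn": [0.006,0.01,-0.003],"grip": 0}
    - {"xyz": [-61,-239,4],"turn": [0.006,0.01,-0.003],"grip": 0}

```text
clock: 17.48
tcp_pos: [0.5353, -0.2525, 0.1491]
orientation: [-0.006, 0.384, 0.923, -0.001]
wrist_force: [0.0, 0.4, -0.7]
finger_gap: 0.0286
grip_force: 39.8
```

```bash
python3 - <<'E'
from h import *
print(rot()[0],rot()[2]["finger_gap"],togo([.5395,-.2524,.040],down(np.radians(135))))
E
```

```text
[ 0.5352857  -0.25254796  0.14912652] 0.028641768697230226 (array([ -4. ,   3.8, 109.1]), array([-0.0063, -0.0107, -0.0035]))
```

Emit:
apply_moves:
  rows:
    - {"xyz": [-3,2,25],"turn": [-0.003,-0.005,-0.003],"grip": 0}
    - {"xyz": [-3,2,55],"turn": [-0.003,-0.005,-0.003],"grip": 0}
    - {"xyz": [-3,2,80],"turn": [-0.003,-0.005,-0.003],"grip": 0}
    - {"xyz": [-3,2,95],"turn": [-0.003,-0.005,-0.003],"grip": 0}
    - {"xyz": [-3,2,103],"turn": [-0.003,-0.005,-0.003],"grip": 0}
    - {"xyz": [-3,2,108],"turn": [-0.003,-0.005,-0.003],"grip": 0}
    - {"xyz": [-3,2,108],"turn": [-0.003,-0.005,-0.003],"grip": 0}
    - {"xyz": [-3,2,108],"turn": [-0.003,-0.005,-0.003],"grip": 0}

```text
clock: 18.15
tcp_pos: [0.5396, -0.252, 0.0427]
orientation: [-0.002, 0.381, 0.924, -0.001]
wrist_force: [-0.1, 0.4, 0.6]
finger_gap: 0.0289
grip_force: 39.8
```

Lower by 3 mm, release and retreat.

Emit:
apply_moves:
  rows:
    - {"xyz": [0,0,3],"turn": [0,0,0],"grip": 0}
    - {"xyz": [0,0,3],"turn": [0,0,0],"grip": 0}
    - {"xyz": [0,0,3],"turn": [0,0,0],"grip": 0.6}
    - {"xyz": [0,0,3],"turn": [0,0,0],"grip": 0.6}
    - {"xyz": [0,0,3],"turn": [0,0,0],"grip": 0.6}
    - {"xyz": [0,0,3],"turn": [0,0,0],"grip": 0.6}
    - {"xyz": [0,0,-25],"turn": [0,0,0],"grip": 0.6}
    - {"xyz": [0,0,-65],"turn": [0,0,0],"grip": 0.6}
    - {"xyz": [0,0,-105],"turn": [0,0,0],"grip": 0.6}
    - {"xyz": [0,0,-130],"turn": [0,0,0],"grip": 0.3}
    - {"xyz": [0,0,-130],"turn": [0,0,0],"grip": 0}

```text
clock: 19.07
tcp_pos: [0.5426, -0.2542, 0.1791]
orientation: [0.003, 0.382, 0.924, -0.002]
wrist_force: [1.0, -0.8, 0.7]
finger_gap: 0.0279
grip_force: 0.0
```

```bash
python3 - <<'E'
from h import *
t,r,s=rot();print(t,s["clock"]); d=cam("top"); P,_=pts(d)
e=np.array([1,-1])/2**.5; l=np.array([1,1])/2**.5
d=cam("side"); pickle.dump(d,open("s8.pkl","wb")); P,_=pts(d)
d2=cam("wrist"); P2,_=pts(d2); 
for n,dd,PP in(("side",d,P),("wrist",d2,P2)):
    X=PP[...,:2]@e; Y=PP[...,:2]@l; k=(dd["z_map"]>0)&(X>.525)&(X<.605)&(Y>.155)&(Y<.25)&(PP[...,2]>.045)&(PP[...,2]<.068); print(n,k.sum(), X[k].mean() if k.any() else 0,Y[k].mean() if k.any() else 0,np.median(PP[...,2][k]) if k.any() else 0)
    k=(dd["z_map"]>0)&(X>.45)&(X<.51)&(Y>.13)&(Y<.19)&(PP[...,2]>.03)&(PP[...,2]<.065); q=np.percentile(X[k],[1,99]),np.percentile(Y[k&(X<.475)],[3,50,97]); print("knob",q)
cv2.imwrite("pics/w8.png",np.vstack([cv2.resize(d2["color"],(480,300)),cv2.resize(d["color"][220:380,290:480],(356,300))[:,:356] if 0 else cv2.resize(d["color"][220:380,240:496],(480,300))]))
c=.44*e+.163*l; print(c, togo([*c,.165],down(np.radians(135))))
E
```

```text
[ 0.54256453 -0.25424845  0.17909291] 19.0667
side 148 0.5525386400602985 0.1993684198071981 0.056609606050549675
knob (array([0.46216195, 0.50882095]), array([0.14857562, 0.15601917, 0.17060898]))
wrist 1155 0.5537006174744692 0.2027346947944106 0.05739537220247079
knob (array([0.46290119, 0.50569554]), array([0.15076006, 0.16429921, 0.17554574]))
[ 0.42638539 -0.19586858] (array([119.8, -39.7,   7.5]), array([-0.0033, -0.0039,  0.0022]))
```

View pics/w8.png

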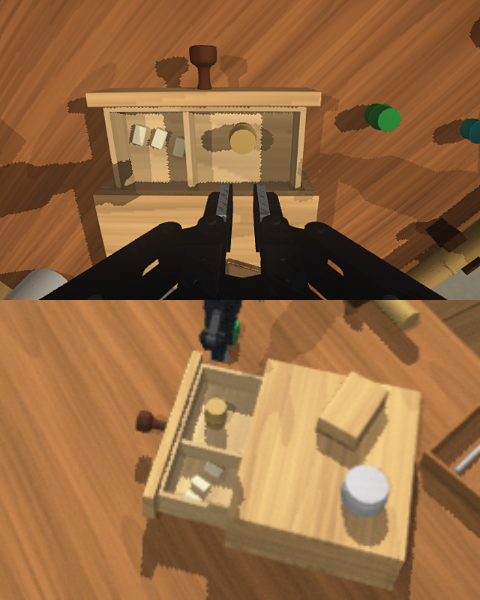

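The plug stands in the empty left bay at (242,138), and all three inlays are in the right bay. The knob is at (203,55). Now I go in front of the knob with the fingers shut.

Emit:
apply_moves:
  rows:
    - {"xyz": [35,-12,4],"turn": [0,0,0],"grip": 0}
    - {"xyz": [75,-25,6],"turn": [0,0,0],"grip": 0}
    - {"xyz": [105,-35,6],"turn": [0,0,0],"grip": 0}
    - {"xyz": [125,-40,8],"turn": [0,0,0],"grip": 0}
    - {"xyz": [125,-40,30],"turn": [0,0,0],"grip": 0}
    - {"xyz": [125,-40,70],"turn": [0,0,0],"grip": 0}
    - {"xyz": [125,-40,105],"turn": [0,0,0],"grip": 0}
    - {"xyz": [125,-40,130],"turn": [0,0,0],"grip": 0}
    - {"xyz": [125,-40,138],"turn": [0,0,0],"grip": 0}
    - {"xyz": [125,-40,138],"turn": [0,0,0],"grip": 0}
    - {"xyz": [125,-40,138],"turn": [0,0,0],"grip": 0}

```text
clock: 20.13
tcp_pos: [0.4214, -0.192, 0.0343]
orientation: [-0.004, 0.382, 0.924, -0.001]
wrist_force: [-0.6, -0.2, 0.6]
finger_gap: 0.0001
grip_force: 0.0
```

```bash
python3 - <<'E'
from h import *
t,r,s=rot(); e=np.array([1,-1])/2**.5; l=np.array([1,1])/2**.5; print(t,t[:2]@e,t[:2]@l,togo([*(.435*e+.163*l),.034],down(np.radians(135))),s["finger_gap"])
E
```

```text
[ 0.42139188 -0.19204141  0.03434126] 0.43376283737497484 0.1621752714827541 (array([-1.2,  0.8,  0.3]), array([-0.0037, -0.0061,  0.0022])) 0.00011591432598179232
```

Emit:
apply_moves:
  rows:
    - {"xyz": [-6,1,0],"turn": [0,0,0],"grip": 0}
    - {"xyz": [-11,1,0],"turn": [0,0,0],"grip": 0}
    - {"xyz": [-15,1,0],"turn": [0,0,0],"grip": 0}
    - {"xyz": [-19,1,0],"turn": [0,0,0],"grip": 0}
    - {"xyz": [-23,1,0],"turn": [0,0,0],"grip": 0}
    - {"xyz": [-28,1,0],"turn": [0,0,0],"grip": 0}
    - {"xyz": [-34,1,0],"turn": [0,0,0],"grip": 0}
    - {"xyz": [-41,1,0],"turn": [0,0,0],"grip": 0}
    - {"xyz": [-48,1,0],"turn": [0,0,0],"grip": 0}
    - {"xyz": [-55,1,0],"turn": [0,0,0],"grip": 0}
    - {"xyz": [-62,1,0],"turn": [0,0,0],"grip": 0}
    - {"xyz": [-69,1,0],"turn": [0,0,0],"grip": 0}

```text
clock: 21.13
tcp_pos: [0.4721, -0.2409, 0.0343]
orientation: [-0.003, 0.382, 0.924, -0.001]
wrist_force: [-1.1, 1.6, 0.5]
finger_gap: 0.0003
grip_force: 0.7
```

```bash
cat > dr.py <<'E'
from h import *
t,r,s=rot(); e=np.array([1,-1])/2**.5; l=np.array([1,1])/2**.5; print(t,t[:2]@e,t[:2]@l,s["wrist_force"])
d=cam("side"); P,_=pts(d); X=P[...,:2]@e; Y=P[...,:2]@l
k=(d["z_map"]>0)&(P[...,2]>.062)&(P[...,2]<.072)&(X<.63)&(X>.45)&(Y>.05)&(Y<.27); print("panel x'",k.sum(),np.percentile(X[k],[5,50,95]).round(4))
k=(d["z_map"]>0)&(abs(P[...,2]-.08)<.003)&(X<.7)&(X>.5)&(Y>.05)&(Y<.27); print("chest edge",np.percentile(X[k],[.5,2]).round(4))
k=(d["z_map"]>0)&(P[...,2]>.03)&(P[...,2]<.055)&(X<.62)&(X>.45)&((Y<.13)&(Y>.06)); print("panel face x'",k.sum(),np.percentile(X[k],[5,50,95]).round(4) if k.any() else 0)
E
python3 dr.py
```

```text
[ 0.47205407 -0.24092788  0.03429514] 0.5041543759065559 0.16343089584305162 [-1.14408521  1.60648872  0.4803369 ]
panel x' 504 [0.5585 0.5656 0.5724]
chest edge [0.6111 0.6125]
panel face x' 43 [0.5774 0.5789 0.6049]
```

Emit:
apply_moves:
  rows:
    - {"xyz": [-7,0,0],"turn": [0,0,0],"grip": 0}
    - {"xyz": [-14,0,0],"turn": [0,0,0],"grip": 0}
    - {"xyz": [-20,0,0],"turn": [0,0,0],"grip": 0}
    - {"xyz": [-26,0,0],"turn": [0,0,0],"grip": 0}
    - {"xyz": [-31,0,0],"turn": [0,0,0],"grip": 0}
    - {"xyz": [-35,0,0],"turn": [0,0,0],"grip": 0}
    - {"xyz": [-38,0,0],"turn": [0,0,0],"grip": 0}
    - {"xyz": [-38,0,0],"turn": [0,0,0],"grip": 0}

```text
clock: 21.85
tcp_pos: [0.4988, -0.2675, 0.0342]
orientation: [-0.002, 0.382, 0.924, -0.001]
wrist_force: [0.2, -0.3, -0.3]
finger_gap: -0.0001
grip_force: 0.0
```

```bash
python3 dr.py
```

```text
[ 0.49884044 -0.26754324  0.03416726] 0.5419151008045122 0.163551816154107 [ 0.22755703 -0.3183879  -0.32924584]
panel x' 465 [0.5965 0.6028 0.609 ]
chest edge [0.611  0.6124]
panel face x' 0 0
```

Emit:
apply_moves:
  rows:
    - {"xyz": [-1,0,0],"turn": [0,0,0],"grip": 0}
    - {"xyz": [-2,0,0],"turn": [0,0,0],"grip": 0}
    - {"xyz": [-3,0,0],"turn": [0,0,0],"grip": 0}
    - {"xyz": [-4,0,0],"turn": [0,0,0],"grip": 0}
    - {"xyz": [-5,0,0],"turn": [0,0,0],"grip": 0}
    - {"xyz": [-5,0,0],"turn": [0,0,0],"grip": 0}
    - {"xyz": [-5,0,0],"turn": [0,0,0],"grip": 0}

```text
clock: 22.48
tcp_pos: [0.4989, -0.2676, 0.034]
orientation: [-0.006, 0.381, 0.924, 0.0]
wrist_force: [-7.9, 7.8, 8.1]
finger_gap: -0.0002
grip_force: 5.6
```

```bash
python3 dr.py
```

```text
[ 0.49894241 -0.26760854  0.03395095] 0.5420333765756176 0.16357774786690077 [-7.89696892  7.77102361  8.12410226]
panel x' 456 [0.5965 0.6028 0.609 ]
chest edge [0.6112 0.6125]
panel face x' 0 0
```

Force rises while the drawer no longer moves, so it is fully shut. I back off, then check everything.

Emit:
apply_moves:
  rows:
    - {"xyz": [5,0,0],"turn": [0,0,0],"grip": 0}
    - {"xyz": [20,0,0],"turn": [0,0,0],"grip": 0}
    - {"xyz": [45,0,0],"turn": [0,0,0],"grip": 0}
    - {"xyz": [65,0,-25],"turn": [0,0,0],"grip": 0}
    - {"xyz": [75,0,-65],"turn": [0,0,0],"grip": 0}
    - {"xyz": [75,0,-105],"turn": [0,0,0],"grip": 0}
    - {"xyz": [75,0,-145],"turn": [0,0,0],"grip": 0}
    - {"xyz": [75,0,-150],"turn": [0,0,0],"grip": 0}
    - {"xyz": [75,0,-150],"turn": [0,0,0],"grip": 0}

```text
clock: 23.28
tcp_pos: [0.4521, -0.2195, 0.1883]
orientation: [0.002, 0.382, 0.924, -0.002]
wrist_force: [0.4, -0.5, -0.8]
finger_gap: 0.0001
grip_force: 0.0
```

```bash
python3 dr.py; python3 - <<'E'
from h import *
yl=np.array([-np.sin(g),np.cos(g),0]); d=cam("side"); P,_=pts(d); hsv=cv2.cvtColor(d["color"],cv2.COLOR_BGR2HSV).astype(int)
PL2=PR+.11*yl
for n,p in(("L",PL2),("R",PR)):
    Q=P-p; h=Q@nrm; k=(d["z_map"]>0)&(h>.004)&(h<.06)&(abs(Q@yl)<.05)&(Q@up>-.18)&(Q@up<.05)
    print(n,k.sum(),"up",np.percentile((Q@up)[k],[1,99]).round(3),"y",np.percentile((Q@yl)[k],[2,50,98]).round(3),"h",np.percentile(h[k],[50,95]).round(3))
a=d["color"][100:260,190:446]; b=d["color"][200:360,290:546]
cv2.imwrite("pics/end.png",np.vstack([cv2.resize(a,(480,300)),cv2.resize(b,(480,300))]))
E
```

```text
[ 0.45206325 -0.21949507  0.18830635] 0.47486344116419205 0.1644505328872668 [ 0.36891245 -0.53850187 -0.76890656]
panel x' 457 [0.5965 0.6028 0.609 ]
chest edge [0.6111 0.6126]
panel face x' 0 0
L 685 up [-0.176  0.036] y [-0.046 -0.     0.047] h [0.007 0.019]
R 677 up [-0.178  0.041] y [-0.033  0.002  0.047] h [0.007 0.015]
```

View pics/end.png

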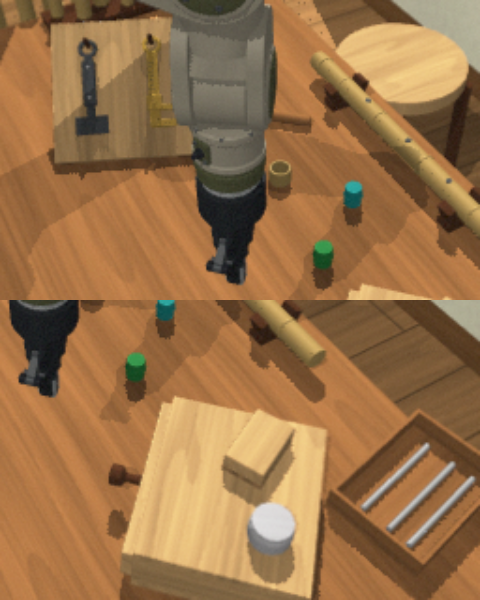

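The end view shows the scraper (87,48) and the caliper (152,42) hanging on their pegs. The drawer is shut, and the block and tin have not moved. I hand the job in.

```bash
python3 -c "
from h import *
print(ticket.hand_in())"
```

```text
the job is handed in; nothing more can be done
None
```

The job is handed in at about 23 s: both tools hang on their pegs, the plug was placed in the empty bay, and the drawer is pushed fully shut; the hand-in returned no verdict.

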